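Seat a tapered honey-tap plug and check that it rocks free

TASK

Take the brass plug by its black wing handle out of the wooden block and fit its cone into the tapered seat of the steel honey tap: the small lug on the plug must drop into the gap of the orange stop ring, whose direction you have to find, and the plug must go fully home under a light hand (no more than about 20 N). Then check that it rocks free in its seat: turn it clockwise (seen from above) until its lug presses the springy stop ring round by about 5 degrees, then anticlockwise until it presses the ring 5 degrees the other way, never pushing the ring beyond about 10 degrees. Finally turn it back off the stop and let go, leaving the plug upright and fully home, the ring relaxed and the things around undisturbed.

Things in the scene. Friction and masses are not known exactly. Their poses are not given: they have to be found in the camera images.
- plug_grip (a point): Plug, 0.15 kg: middle of its black wing handle, on the plug's axis, 66 mm above the small end. z up along the plug, x along the wing. Wing 56 mm long (x), 12 mm thick (y), 44 mm high (22 mm below this point to 20 above). Below it a brass collar 48 mm across, 26 to 32 mm below the point. One lug sticks out of the collar to -x only: 10 mm wide, out to 34 mm from the axis, underside 37 mm below the point.
- plug: The same plug, origin at the middle of its cone's flat small end, same axes. Brass cone: 20 mm across at the small end, 40 mm across 30 mm above it. It starts upright, cone in the hole of the wooden block, its small end 10 mm above the worktop.
- block: Fixed light wooden block, 90x90x30 mm, with one round hole of 31 mm in which the plug starts; origin under its middle.
- tap: Steel honey tap, fixed. Origin on the seat's axis, under the grey foot plate (110x80x8 mm), at worktop level; z up, spout to -x, inlet stub to +x. With the plug fully home, point plug_grip is 102 mm and the plug's small end 36 mm above this origin. With the lug on top of the stop ring instead of in its gap the plug stands 8 mm too high and loose in the seat.
- seat_mouth (a point): Centre of the mouth of the seat, 62 mm above the tap's origin, axes as the tap. The seat is a conical cup that matches the plug: 37 mm across at the mouth, radius less by 1 mm for each 3 mm of depth.
- stop_ring (a joint): Orange ring round the mouth, radii 27 and 37 mm, top 73 mm above the tap's origin, one gap of 50 deg with black ends. The gap's middle lies up to 1.0 rad to either side of the spout; find it by feel or sight. In it the plug turns 14 deg either way before the lug meets an end. Value: rad the ring is pushed from rest, + anticlockwise from above; spring 2 N m/rad; says nothing of where the gap is.
- jar_yellow: bystander: honey jar with yellow lid, 62 mm across, 71 mm high; origin under its middle
- tub: bystander: clear pots nested, 70 mm across, 82 mm high; origin under the middle
- cage: bystander: yellow slotted queen cage, 22x62x16 mm, lying; origin under its middle
- marker: bystander: white pen with blue cap, 12x130x14 mm, lying; origin under its middle
- hive_tool: bystander: red flat hive tool, 44x216x23 mm, lying; origin under its middle

How it is judged:
By the outcome, as a careful person would: the job done as asked, in the order asked, and still so for the second after the job is handed in, with the robot touching nothing.
It also fails if it takes over 72 s, if anything falls off the work surface, if the arm or the gripper's body presses on something with over 40 N, if the wrist force passes 120 N, or if a joint passes its speed limit or range.

ROBOT

A 6-joint arm with a two-finger parallel gripper is mounted at the origin on a cart in front of the work surface, level with it; the furniture and walls round the work are solid. World frame = base frame: x ahead of the robot, y to its left, z up, the work surface at z = 0. Lengths are in mm, angles in rad, forces in N, time in s.
With the tool pointing down it reaches from about 300 to 775 mm from the base axis. Payload 14.6 kg.
Tool frame: the origin (TCP) lies between the finger pads; the fingertips stand 11 mm ahead of it and the grasp point (between the pads) lies 8 mm behind it; z points along the fingers, y is the direction in which the jaws open and shut (so a half turn about z gives the same grasp; the last joint's range is limited). The gripper opens to 94 mm and grips with 3 to 60 N. Pads are 16 mm wide; open, the fingers measure 119 mm over their backs; the gripper's body (75 mm by 177 mm) begins 78 mm behind the grasp point.
Start: joints at [-1.224, 0.3, 1.521, -0, 1.321, -0.067], TCP at [221.142, -503.572, 177.346] pointing down, gripper open.
Joint ranges: [-3.03, 3.03], [-0.79, 2.21], [0.23, 2.52], [-1.04, 4.18], [0, 3.07], [-2.55, 2.55]. Speed limits (rad/s): [2.22, 2.22, 2.57, 3.14, 3.14, 3.14].

INTERFACE

Orientations are given as [roll, pitch, yaw] about the fixed x, y, z axes, in that order (R = Rz(yaw) Ry(pitch) Rx(roll)).
In Python, from cell import * gives the robot as it stands.
- The arm moves only by the tool arm_command, never from a script. Its argument "deltas" is a list of rows, each an object with "xyz": the shift along the world's x, y, z in m, a list of three; "turn": the turn, a rotation vector about the world's x, y, z in rad, a list of three. A call has 1 to 12 rows; each row shifts and turns the commanded pose from where the row before left it; what a row does not reach is not made up. A row lasts 1/8 s, in which the tool goes at most 62.5 mm and 10.7 degrees, less where a joint would pass 70% of its speed; a pose out of reach is approached as far as the arm can. A call with a gripper value outside its range is refused whole. "gripper" is the closure, from 0 (fully open) to 1 (shut), set as the call begins (left out, the last holds). The fingers move at their own pace and stop on an object; "force" is the grip in N (left out, the last holds). Time passes only in rows, so rows that do not move let the fingers close. It gives the time, the measured TCP pose, the force and the opening at its end, in the units of the state.
- read_state(): the state, without advancing time (a new reading comes with each control period).
- camera(name): name is "scene" or "top" or "wrist"; returns a dict with "color" (384x512x3 uint8, red, green, blue), "fx", "fy", "cx", "cy" (pixels), "rvec" (rotation vector, rad) and "tvec" (3), from world to camera coordinates, as OpenCV has them; the wrist camera has in their place "mount" (4x4, takes a point from camera to tool coordinates, whose origin is the TCP and whose axes are the flange's). Camera axes: x right, y down, z forward; pixel columns grow to the right and rows downward; lengths in mm; the calibration is good to about 2 mm. A picture is of the moment at which its call begins: read the wrist's pose just before it. There is no depth.
- sign_off(): hands the job in, once; it reports no verdict.
The state is a dict: "clock": time; "joints": joint angles; "qd": joint speeds; "effort": joint torques, N m; "eef_pos": TCP position; "eef_rot": TCP orientation; "wrist_force": force on the tool from outside, world axes, zero at the start; "moment": the same for the moment, N m; "finger_gap": finger opening in mm.
Only numpy, scipy, OpenCV 4.12 (cv2) and the standard library are available. Lean on these libraries where they do the work, as an engineer would, in place of code of your own. Each camera call takes 0.05 s, during which the arm holds its last target.

## Working session

There is one attempt and no reset: what is moved stays moved. The work goes in short steps, Python scripts to look and compute and a tool call to move; the robot and the scene stay as the last step left them, time stands still between calls to the robot, and variables do not carry over. Pictures are saved under pics/ and viewed, and the job is handed in when it is done.

Besides the shell and the picture viewer there is one more tool, called by a JSON object that holds its "api" and its "payload", one argument or row to a line. arm_command: Moves the arm, as the interface text tells. Its arguments: {"type":"object","properties":{"deltas":{"type":"array","items":{"type":"object","properties":{"xyz":{"type":"array","items":{"type":"number"}},"turn":{"type":"array","items":{"type":"number"}}}}},"gripper":{"type":"number"},"force":{"type":"number"}},"required":["deltas"]}

```bash
mkdir -p pics; ls
python3 - <<'E'
from cell import *
import cv2
s=read_state();print(s)
for n in ("scene","top","wrist"):
    c=camera(n);cv2.imwrite(f"pics/{n}0.png",c["color"][:,:,::-1])
    print(n,{k:v for k,v in c.items() if k!="color"})
E
```

```text
pics
{'clock': 0.0, 'joints': array([-1.22358389e+00,  3.00502672e-01,  1.52158621e+00, -2.44083395e-05,
        1.32072351e+00, -6.65976208e-02]), 'qd': array([ 3.13839485e-05, -9.28292917e-05, -6.99113254e-04, -7.05348919e-04,
       -6.38809660e-04, -1.88151850e-04]), 'effort': array([ 9.95276991e-05, -5.31810737e+01, -3.52738774e+01,  7.08598411e-02,
        2.44068395e-02, -1.11511808e-04]), 'eef_pos': array([ 221.0427705 , -503.2918022 ,  176.76687154]), 'eef_rot': array([-3.14037404e+00, -5.75826209e-05,  4.13816081e-01]), 'wrist_force': array([-0.16736293,  0.00596758,  0.7570944 ]), 'moment': array([-0.00036505,  0.0440249 , -0.00079751]), 'finger_gap': 93.98985204435124}
scene {'fx': 393.65925546745854, 'fy': 393.65925546745854, 'cx': 248.19786529629246, 'cy': 190.5078895813263, 'rvec': array([ 0.80186009, -2.46437412,  1.18755214]), 'tvec': array([575.57402121, 115.7693027 , 846.00841244])}
top {'fx': 451.3751588809202, 'fy': 451.3751588809202, 'cx': 255.3280748723027, 'cy': 194.36718109121895, 'rvec': array([ 2.17951596, -2.22188094,  0.10473082]), 'tvec': array([ 250.31469116,  500.98343959, 1292.62481553])}
wrist {'fx': 304.0527630699581, 'fy': 304.0527630699581, 'cx': 254.2432578096758, 'cy': 193.66715873394497, 'mount': array([[-6.82964306e-04, -9.57715387e-01, -2.87716477e-01,
         8.42961106e+01],
       [ 9.99999628e-01, -8.05901221e-04,  3.08845532e-04,
         1.03285877e+00],
       [-5.27657178e-04, -2.87716158e-01,  9.57715581e-01,
        -2.07240961e+02],
       [ 0.00000000e+00,  0.00000000e+00,  0.00000000e+00,
         1.00000000e+00]])}
```

View pics/scene0.png

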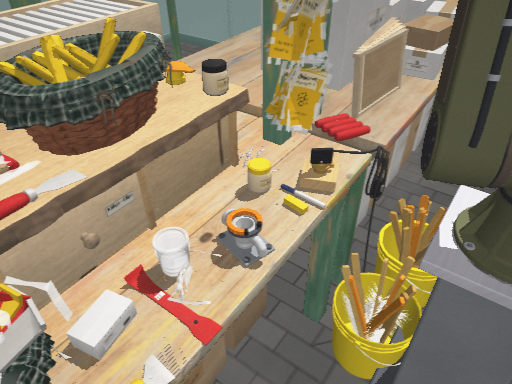

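View pics/top0.png

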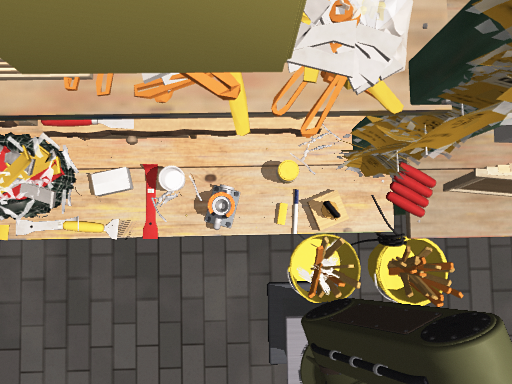

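View pics/wrist0.png

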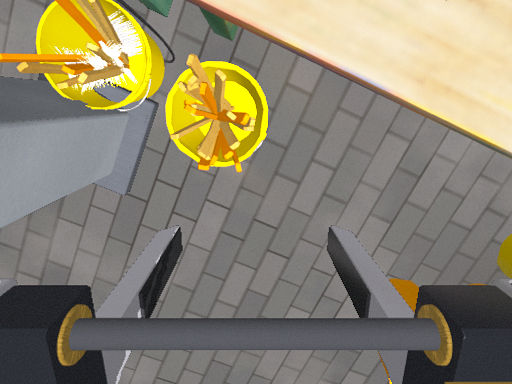

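The scene view shows the tap with its orange ring at about (243,225) and the block with the plug at about (320,170). In the top view they are at about (222,205) and (326,210). I'll zoom in on both.

```bash
cat > h.py <<'E'
from cell import *
import cv2, numpy as np
from scipy.spatial.transform import Rotation as R
def cal(c,st=None):
    K=np.array([[c["fx"],0,c["cx"]],[0,c["fy"],c["cy"]],[0,0,1]])
    if "mount" in c:
        T=np.eye(4);T[:3,:3]=R.from_euler("xyz",st["eef_rot"]).as_matrix();T[:3,3]=st["eef_pos"]
        M=np.linalg.inv(T@c["mount"])
    else:
        M=np.eye(4);M[:3,:3]=R.from_rotvec(c["rvec"]).as_matrix();M[:3,3]=c["tvec"]
    return K,M
def ray(K,M,uv,z):
    Rm,t=M[:3,:3],M[:3,3]
    o=-Rm.T@t; d=Rm.T@np.linalg.inv(K)@np.array([uv[0],uv[1],1.]); return o+d*(z-o[2])/d[2]
def proj(K,M,p):
    q=K@(M[:3,:3]@np.asarray(p,float)+M[:3,3]); return q[:2]/q[2]
E
python3 - <<'E'
from h import *
for n,(x0,y0,w,h) in dict(scene=(215,130,130,140),top=(190,150,170,90)).items():
    c=camera(n); im=c["color"][y0:y0+h,x0:x0+w,::-1]
    f=min(800/w,600/h); f=int(f)
    cv2.imwrite(f"pics/{n}z.png",cv2.resize(im,None,fx=f,fy=f,interpolation=cv2.INTER_CUBIC)); print(n,f)
c=camera("top");K,M=cal(c)
print("tap ring",ray(K,M,(222,205),73)); print("plug",ray(K,M,(330,209),96)); print("jar",ray(K,M,(288,171),71))
print("block",ray(K,M,(325,211),30),"tub",ray(K,M,(171,178),82))
E
```

```text
scene 4
top 4
tap ring [474.09566984 334.64451797  73.        ]
plug [456.64184032  40.92873714  96.        ]
jar [565.30778741 150.10186397  71.        ]
block [453.25022366  42.64740148  30.        ] tub [550.18588549 472.27339309  82.        ]
```

View pics/scenez.png

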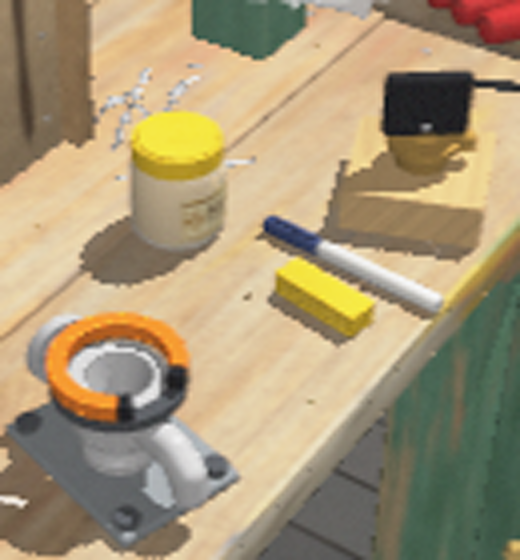

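View pics/topz.png

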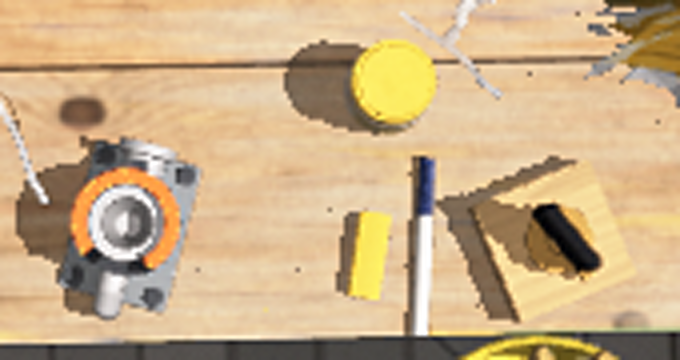

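Run:
```python
from h import *
c=camera("top");K,M=cal(c)
hsv=cv2.cvtColor(c["color"],cv2.COLOR_RGB2HSV)
m=(c["color"].max(2)<45).astype(np.uint8); m[:, :315]=0;m[:,350:]=0;m[:195]=0;m[225:]=0
n,l,s,ce=cv2.connectedComponentsWithStats(m);i=1+s[1:,4].argmax();print(s[i],ce[i])
r=cv2.minAreaRect(np.argwhere(l==i)[:,::-1].astype(np.float32));b=cv2.boxPoints(r);print(b)
for p in b: print(ray(K,M,p,96))
print(ray(K,M,ce[i],96))
# ring: orange and black ends
rgb=c["color"][150:240,190:360].astype(int)
o=(hsv[:,:,0]<17)&(hsv[:,:,1]>180)&(hsv[:,:,2]>150);o[:185]=0;o[228:]=0;o[:,:200]=0;o[:,245:]=0
P=np.array([ray(K,M,p,73) for p in np.argwhere(o)[:,::-1]])
A=np.c_[2*P[:,:2],np.ones(len(P))]
s=np.linalg.lstsq(A,(P[:,:2]**2).sum(1),rcond=None)[0];print("fit",s[:2],np.sqrt(s[2]+s[0]**2+s[1]**2))
a=np.sort(np.degrees(np.arctan2(P[:,1]-s[1],P[:,0]-s[0]))%360);d=np.diff(a);k=d.argmax();print("gap",a[k],a[k+1],len(a))
# spout / foot corners
for u,v in [(105,152),(185,174),(72,273),(152,297)]: print(ray(K,M,(190+(u+.5)/4-.5,150+(v+.5)/4-.5),8))
```

```text
[323 201  16  17 105] [330.81904762 208.8       ]
[[322.63867 203.11388]
 [326.99512 199.54951]
 [339.47034 214.79704]
 [335.1139  218.3614 ]]
[473.01886777  60.52777582  96.        ]
[482.49416422  48.33458155  96.        ]
[440.40778264  15.58154016  96.        ]
[430.98046903  27.78242929  96.        ]
[457.14201884  38.67603883  96.        ]
fit [474.74807108 337.70674263] 31.55255283015719
gap 128.1634849712009 205.64904150153367 118
[527.76985866 354.56571338   8.        ]
[510.71769147 296.87124045   8.        ]
[440.58930198 379.58463272   8.        ]
[422.14666084 322.21102669   8.        ]
```

Run:
```python
from h import *
c=camera("scene");K,M=cal(c)
for a in (0.72,0.72+np.pi):
    for r,z in((24,47),(34,42)):
        p=proj(K,M,[457+r*np.cos(a),38.7+r*np.sin(a),z]); print(a,r,(p-[215,130])*4)
print((proj(K,M,[457,38.7,76])-[215,130])*4)
```

```text
0.72 24 [383.46768491 143.73518313]
0.72 34 [367.47605032 151.10802281]
3.861592653589793 24 [457.24657875 139.12363774]
3.861592653589793 34 [471.68031931 144.57219431]
[424.74424065 103.47463532]
```

The lug points along about 221° in world, as the scene view's right-hand brass tab shows. I'll grasp with tool yaw ≈ 3.86, so the tool's x axis lies along the lug. First I move above the plug to look.

{"api": "arm_command", "payload": {
  "deltas": [
    {"xyz": [0.0118, 0.0271, 0.004], "turn": [0, 0, 0.172]},
    {"xyz": [0.0118, 0.0271, 0.004], "turn": [0, 0, 0.172]},
    {"xyz": [0.0118, 0.0271, 0.004], "turn": [0, 0, 0.172]},
    {"xyz": [0.0118, 0.0271, 0.004], "turn": [0, 0, 0.172]},
    {"xyz": [0.0118, 0.0271, 0.004], "turn": [0, 0, 0.172]},
    {"xyz": [0.0118, 0.0271, 0.004], "turn": [0, 0, 0.172]},
    {"xyz": [0.0118, 0.0271, 0.004], "turn": [0, 0, 0.172]},
    {"xyz": [0.0118, 0.0271, 0.004], "turn": [0, 0, 0.172]},
    {"xyz": [0.0118, 0.0271, 0.004], "turn": [0, 0, 0.172]},
    {"xyz": [0.0118, 0.0271, 0.004], "turn": [0, 0, 0.172]}
  ]
}}

```text
clock: 1.65
eef_pos: [339.4, -231.7, 217.6]
eef_rot: [3.142, 0.0, 2.139]
wrist_force: [0.1, 0.1, 0.3]
finger_gap: 94.1
```

{"api": "arm_command", "payload": {
  "deltas": [
    {"xyz": [0.0118, 0.0271, 0.004], "turn": [0, 0, 0.172]},
    {"xyz": [0.0118, 0.0271, 0.004], "turn": [0, 0, 0.172]},
    {"xyz": [0.0118, 0.0271, 0.004], "turn": [0, 0, 0.172]},
    {"xyz": [0.0118, 0.0271, 0.004], "turn": [0, 0, 0.172]},
    {"xyz": [0.0118, 0.0271, 0.004], "turn": [0, 0, 0.172]},
    {"xyz": [0.0118, 0.0271, 0.004], "turn": [0, 0, 0.172]},
    {"xyz": [0.0118, 0.0271, 0.004], "turn": [0, 0, 0.172]},
    {"xyz": [0.0118, 0.0271, 0.004], "turn": [0, 0, 0.172]},
    {"xyz": [0.0118, 0.0271, 0.004], "turn": [0, 0, 0.172]},
    {"xyz": [0.0118, 0.0271, 0.004], "turn": [0, 0, 0.172]},
    {},
    {}
  ]
}}

```text
validation failed for argument at $.de...
```

```bash
cat >> h.py <<'E'
def wshot(name):
    s=read_state(); c=camera("wrist"); np.savez("pics/"+name+".npz",color=c["color"],pos=s["eef_pos"],rot=s["eef_rot"])
    K,M=cal(c,s); cv2.imwrite(f"pics/{name}.png",c["color"][:,:,::-1]); return s,c,K,M
E
python3 - <<'E'
from h import *
s,c,K,M=wshot("w1");print(s["clock"],s["joints"].round(3),s["eef_pos"],s["eef_rot"],s["wrist_force"],s["moment"])
E
```

```text
1.65 [-0.688 -0.05   1.82  -0.     1.372 -1.257] [ 339.41625074 -231.67813053  217.59373157] [3.14152431e+00 3.12842177e-04 2.13941243e+00] [0.1328146  0.1168223  0.33568412] [-0.03183322 -0.09968484 -0.01844672]
```

View pics/w1.png

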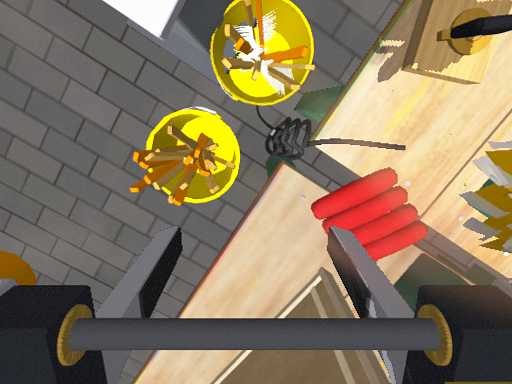

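Halfway there: the plug shows at top right (470,30). The second call was refused because of its empty rows, so I'll continue without them.

{"api": "arm_command", "payload": {
  "deltas": [
    {"xyz": [0.0118, 0.0271, 0.004], "turn": [0, 0, 0.172]},
    {"xyz": [0.0118, 0.0271, 0.004], "turn": [0, 0, 0.172]},
    {"xyz": [0.0118, 0.0271, 0.004], "turn": [0, 0, 0.172]},
    {"xyz": [0.0118, 0.0271, 0.004], "turn": [0, 0, 0.172]},
    {"xyz": [0.0118, 0.0271, 0.004], "turn": [0, 0, 0.172]},
    {"xyz": [0.0118, 0.0271, 0.004], "turn": [0, 0, 0.172]},
    {"xyz": [0.0118, 0.0271, 0.004], "turn": [0, 0, 0.172]},
    {"xyz": [0.0118, 0.0271, 0.004], "turn": [0, 0, 0.172]},
    {"xyz": [0.0118, 0.0271, 0.004], "turn": [0, 0, 0.172]},
    {"xyz": [0.0118, 0.0271, 0.004], "turn": [0, 0, 0.172]},
    {"xyz": [0, 0, 0], "turn": [0, 0, 0]},
    {"xyz": [0, 0, 0], "turn": [0, 0, 0]}
  ]
}}

```text
clock: 3.2
eef_pos: [456.9, 37.8, 257.2]
eef_rot: [3.142, -0.0, -2.433]
wrist_force: [-0.5, 0.4, -0.2]
finger_gap: 93.6
```

Run:
```python
from h import *
s,c,K,M=wshot("w2");print(s["clock"],s["joints"].round(3),s["eef_pos"],s["eef_rot"],s["wrist_force"],s["moment"])
print(proj(K,M,[457,38.7,96]))
```

```text
3.2 [ 0.003  0.039  1.64  -0.     1.462 -2.277] [456.91335627  37.84273466 257.15172626] [ 3.14152507e+00 -3.61863463e-04 -2.43264193e+00] [-0.53239929  0.3977681  -0.24356758] [ 0.06677397 -0.14179045 -0.00994515]
[255.71388106 174.07503758]
```

View pics/w2.png

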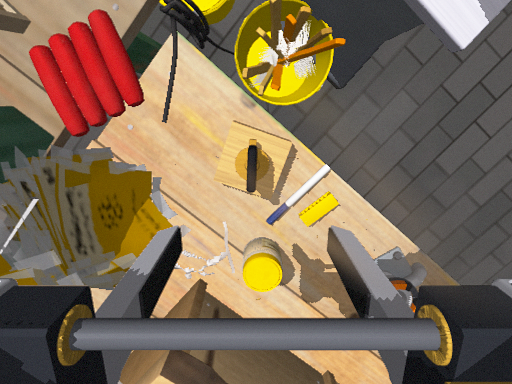

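The plug is at (252,167), with its lug pointing up in the image at (252,142), as expected. Now I'll measure it precisely.

Run:
```python
from h import *
s=read_state();c=camera("wrist");K,M=cal(c,s)
im=c["color"][105:225,195:335,::-1];cv2.imwrite("pics/w2z.png",cv2.resize(im,None,fx=5,fy=5,interpolation=cv2.INTER_CUBIC))
m=(c["color"].max(2)<60).astype(np.uint8);k=np.zeros_like(m);k[130:210,225:275]=1;m*=k
n,l,st,ce=cv2.connectedComponentsWithStats(m);i=1+st[1:,4].argmax();print(st[i],ce[i])
r=cv2.minAreaRect(np.argwhere(l==i)[:,::-1].astype(np.float32));b=cv2.boxPoints(r)
for p in b: print(p,ray(K,M,p,96)[:2].round(1))
cc=M[:3,:3].T@-M[:3,3];print("cam",cc)
```

```text
[248 146   9  29 223] [252.10762332 158.79372197]
[248. 146.] [436.7   8.8]
[256. 146.] [430.4  16.1]
[256. 174.] [456.7  38.7]
[248. 174.] [463.1  31.2]
cam [393.56284746 -18.01386349 464.46560992]
```

View pics/w2z.png

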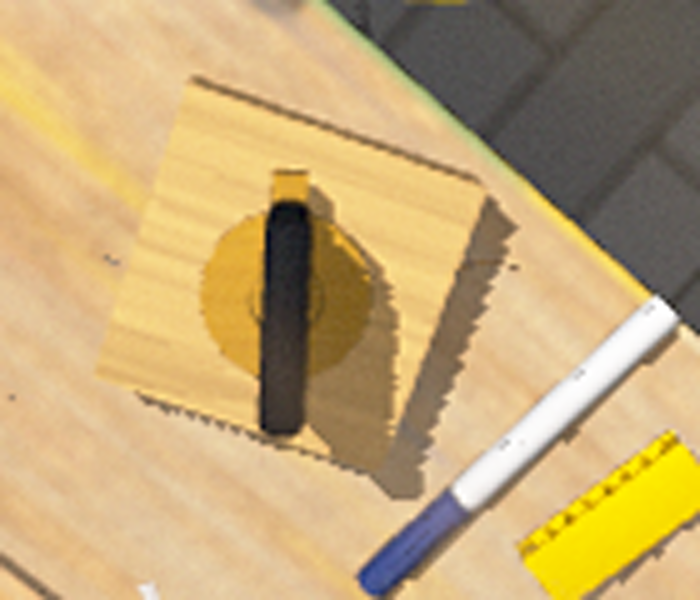

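Run:
```python
from h import *
s=read_state();c=camera("wrist");K,M=cal(c,s)
g=lambda u,v,z: ray(K,M,(195+(u+.5)/5-.5,105+(v+.5)/5-.5),z)[:2].round(1)
print("far96",g(281,434,96),"near96",g(289,203,96),"near54",g(290,203,54))
print("lugtip z41",g(290,172,44.5),"collar L",g(200,297,50),"R",g(374,290,50),"bot",g(287,383,50))
print("lug sides",g(272,190,44.5),g(310,190,44.5))
# dark mask in whole
m=(c["color"].max(2)<75).astype(np.uint8);k=np.zeros_like(m);k[140:200,242:262]=1;m*=k
for v in range(146,194,4):
    x=np.where(m[v])[0]; print(v,x.min() if len(x) else None,x.max() if len(x) else None)
```

```text
far96 [478.1  48.4] near96 [432.6  12.2] near54 [436.8  15.9]
lugtip z41 [431.4  11.2] collar L [473.1  14.1] R [440.4  49.4] bot [476.1  48.3]
lug sides [438.3  10.6] [431.6  18.5]
146 250 255
150 248 256
154 248 256
158 248 256
162 248 256
166 248 256
170 247 256
174 248 255
178 247 255
182 247 255
186 247 254
190 247 254
```

{"api": "arm_command", "payload": {
  "deltas": [
    {"xyz": [0, -0.003, -0.05], "turn": [0, 0, -0.018]},
    {"xyz": [0, -0.003, -0.05], "turn": [0, 0, -0.018]},
    {"xyz": [0, 0, 0], "turn": [0, 0, 0]},
    {"xyz": [0, 0, 0], "turn": [0, 0, 0]}
  ]
}}

```text
clock: 3.85
eef_pos: [458.0, 32.2, 159.4]
eef_rot: [-3.14, 0.002, -2.466]
wrist_force: [0.1, 1.1, 1.0]
finger_gap: 93.7
```

Run:
```python
from h import *
s,c,K,M=wshot("w3");print(s["clock"],s["joints"].round(3),s["eef_pos"],s["eef_rot"],s["wrist_force"],s["moment"])
cv2.imwrite("pics/w3z.png",cv2.resize(c["color"][100:300,130:380,::-1],None,fx=3,fy=3,interpolation=cv2.INTER_CUBIC))
```

```text
3.85 [-0.01   0.112  1.791  0.     1.236 -2.256] [457.99054219  32.23955644 159.35817097] [-3.14019313e+00  1.73687622e-03 -2.46581743e+00] [0.13731593 1.05836578 1.00983102] [ 0.05458328 -0.12132274  0.02320061]
```

View pics/w3z.png

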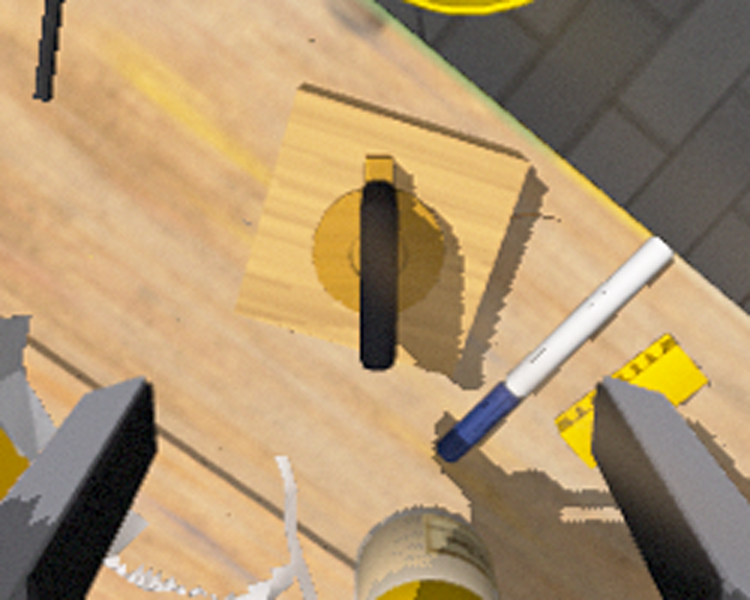

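Run:
```python
from h import *
d=np.load("pics/w3.npz");c=camera("wrist");s=dict(eef_pos=d["pos"],eef_rot=d["rot"]);K,M=cal(c,s)
a=d["rot"][2];X=np.array([np.cos(a),np.sin(a)]);Y=np.array([np.sin(a),-np.cos(a)])
def g(n,u,v,z):
    p=ray(K,M,(130+(u+.5)/3-.5,100+(v+.5)/3-.5),z)[:2]; q=p-s["eef_pos"][:2]; print(n,p.round(1),"tool",(q@X).round(1),(q@Y).round(1))
g("far96",377.5,369,96);g("near54",378,183,56);g("near96",378,183,96)
g("lugtip",379,156,44.5);g("colL",312,250,50);g("colR",446,250,50);g("far96 L",359,360,96);g("far96 R",396,360,96)
g("lugL",365,170,44.5);g("lugR",393,170,44.5)
```

```text
far96 [478.2  48.3] tool -25.9 -0.1
near54 [437.1  15.7] tool 26.6 0.1
near96 [431.4  10.9] tool 34.1 0.0
lugtip [431.   11.3] tool 34.1 0.5
colL [471.8  13.1] tool 1.2 -23.5
colR [441.7  50.6] tool 1.2 24.5
far96 L [479.5  41.8] tool -22.8 -6.0
far96 R [472.2  51. ] tool -22.8 5.8
lugL [438.   10.5] tool 29.2 -4.5
lugR [431.8  18.3] tool 29.2 5.5
```

Well aligned: within 1 mm across the jaws and about 1 mm along the wing. I'll descend and grip.

{"api": "arm_command", "payload": {
  "deltas": [
    {"xyz": [0, 0, -0.03], "turn": [0, 0, 0]},
    {"xyz": [0, 0, -0.03], "turn": [0, 0, 0]},
    {"xyz": [0, 0, -0.027], "turn": [0, 0, 0]},
    {"xyz": [0, 0, 0], "turn": [0, 0, 0]},
    {"xyz": [0, 0, 0], "turn": [0, 0, 0]}
  ]
}}

```text
clock: 4.58
eef_pos: [458.1, 32.5, 72.1]
eef_rot: [-3.14, 0.002, -2.465]
wrist_force: [0.5, 0.4, -0.9]
finger_gap: 93.9
```

{"api": "arm_command", "payload": {
  "gripper": 1,
  "force": 25,
  "deltas": [
    {"xyz": [0, 0, 0], "turn": [0, 0, 0]},
    {"xyz": [0, 0, 0], "turn": [0, 0, 0]},
    {"xyz": [0, 0, 0], "turn": [0, 0, 0]},
    {"xyz": [0, 0, 0], "turn": [0, 0, 0]},
    {"xyz": [0, 0, 0], "turn": [0, 0, 0]},
    {"xyz": [0, 0, 0], "turn": [0, 0, 0]}
  ]
}}

```text
clock: 5.32
eef_pos: [457.1, 32.4, 70.3]
eef_rot: [3.142, -0.0, -2.465]
wrist_force: [-0.0, -0.3, -0.1]
finger_gap: 37.4
```

{"api": "arm_command", "payload": {
  "deltas": [
    {"xyz": [0, 0, 0], "turn": [0, 0, 0]},
    {"xyz": [0, 0, 0], "turn": [0, 0, 0]},
    {"xyz": [0, 0, 0], "turn": [0, 0, 0]},
    {"xyz": [0, 0, 0], "turn": [0, 0, 0]},
    {"xyz": [0, 0, 0], "turn": [0, 0, 0]}
  ]
}}

```text
clock: 5.95
eef_pos: [457.1, 32.4, 70.3]
eef_rot: [3.142, -0.0, -2.465]
wrist_force: [-0.5, 0.2, 0.6]
finger_gap: 0.3
```

The gap closed to 0.3 mm, so the jaws probably missed or slipped off. Looking.

Run:
```python
from h import *
s,c,K,M=wshot("w4");print(s["clock"],s["finger_gap"])
c=camera("scene");cv2.imwrite("pics/s4z.png",cv2.resize(c["color"][60:230,230:400,::-1],None,fx=3.5,fy=3.5,interpolation=cv2.INTER_CUBIC))
```

```text
5.95 0.3102679253139318
```

View pics/w4.png

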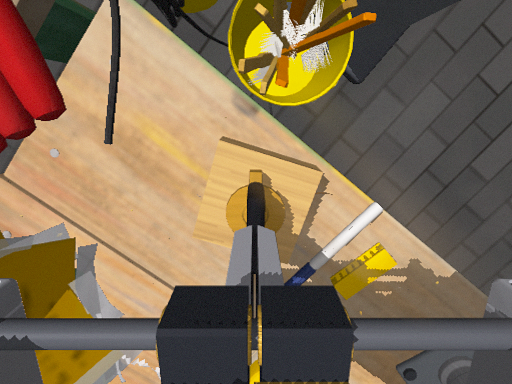

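View pics/s4z.png

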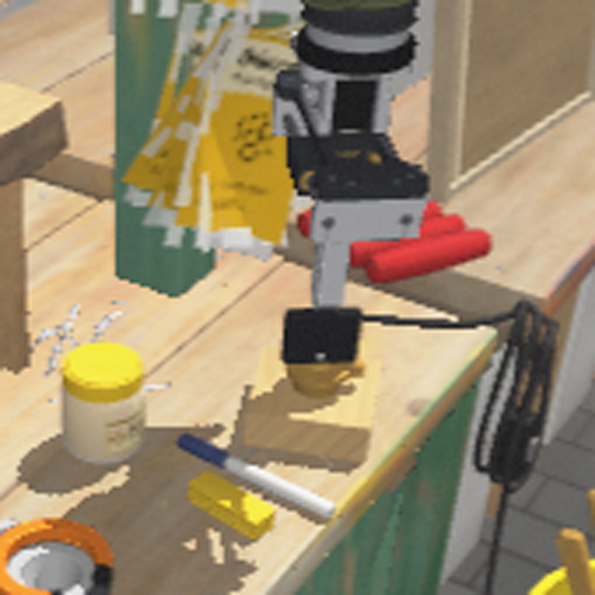

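```bash
python3 - <<'E'
from h import *
s=read_state();c=camera("wrist");K,M=cal(c,s)
a=s["eef_rot"][2];X=np.array([np.cos(a),np.sin(a),0]);T=s["eef_pos"]
c2=camera("scene");K2,M2=cal(c2)
for n,p in dict(tcp=T,tip=T-[0,0,11],tipx=T-[0,0,11]+8*X,grasp=T+[0,0,8],far96=T+[0,0,26]-26*X,near54=T-[0,0,16]+28*X).items():
    print(n,proj(K,M,p).round(1),((proj(K2,M2,p)-[230,60])*3.5).round(0))
E
python3 - <<'E'
import cv2
im=cv2.imread('pics/w4.png');cv2.imwrite('pics/w4z.png',cv2.resize(im[120:320,160:360],None,fx=3,fy=3,interpolation=cv2.INTER_CUBIC))
E
```

```text
tcp [255.9 222.7] [322. 338.]
tip [255.8 217.3] [321. 351.]
tipx [255.8 207.4] [332. 350.]
grasp [255.9 227. ] [323. 329.]
far96 [256.  273.1] [290. 309.]
near54 [255.8 180.3] [358. 355.]
```

View pics/w4z.png

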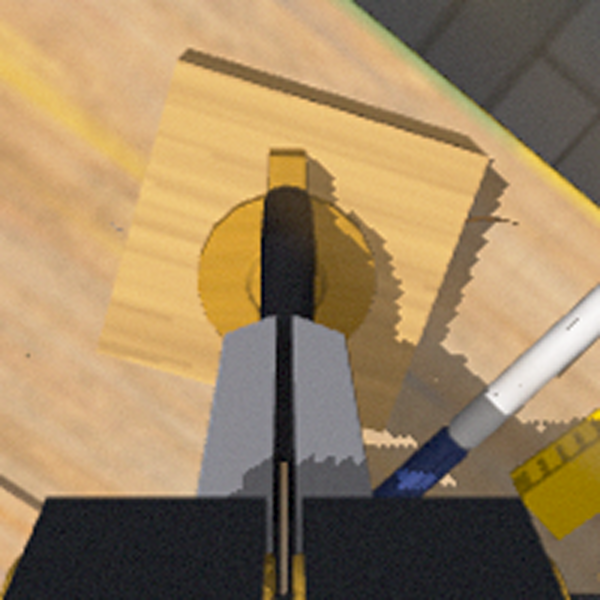

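The wrist picture shows the closed fingers' tips at v≈225, lying in front of the wing's top. From the pixel geometry, the visible tips sit at about z≈100, which is higher than the stated geometry gives. The jaws closed just above the wing. I'll reopen, go 25 mm lower (still clear of the block's top even if the stated length is right), and watch the force.

{"api": "arm_command", "payload": {
  "gripper": 0.4,
  "deltas": [
    {"xyz": [0, 0, 0], "turn": [0, 0, 0]},
    {"xyz": [0, 0, 0], "turn": [0, 0, 0]},
    {"xyz": [0, 0, 0], "turn": [0, 0, 0]},
    {"xyz": [0, 0, 0], "turn": [0, 0, 0]},
    {"xyz": [0, 0, 0], "turn": [0, 0, 0]},
    {"xyz": [0, 0, 0], "turn": [0, 0, 0]}
  ]
}}

```text
clock: 6.9
eef_pos: [457.1, 32.4, 70.3]
eef_rot: [-3.142, 0.0, -2.465]
wrist_force: [0.1, 0.1, -0.1]
finger_gap: 55.0
```

Run:
```python
from h import *
s,c,K,M=wshot("w5");print(s["clock"],s["finger_gap"],s["eef_pos"])
cv2.imwrite("pics/w5z.png",cv2.resize(c["color"][120:320,130:390,::-1],None,fx=3,fy=3,interpolation=cv2.INTER_CUBIC))
```

```text
6.9 54.99303132723995 [457.14827862  32.43074141  70.34444133]
```

View pics/w5z.png

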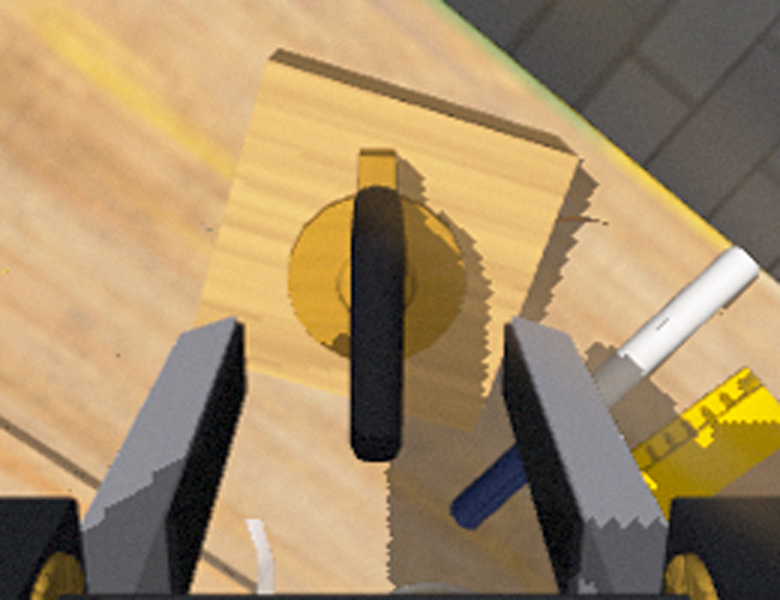

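{"api": "arm_command", "payload": {
  "deltas": [
    {"xyz": [0, 0, -0.01], "turn": [0, 0, 0]},
    {"xyz": [0, 0, -0.01], "turn": [0, 0, 0]},
    {"xyz": [0, 0, -0.005], "turn": [0, 0, 0]},
    {"xyz": [0, 0, 0], "turn": [0, 0, 0]},
    {"xyz": [0, 0, 0], "turn": [0, 0, 0]}
  ]
}}

```text
clock: 7.58
eef_pos: [457.3, 32.4, 45.5]
eef_rot: [-3.141, 0.0, -2.465]
wrist_force: [0.3, -0.2, -0.6]
finger_gap: 56.6
```

Run:
```python
from h import *
s,c,K,M=wshot("w6");print(s["clock"],s["finger_gap"],s["eef_pos"],s["wrist_force"])
cv2.imwrite("pics/w6z.png",cv2.resize(c["color"][120:320,130:390,::-1],None,fx=3,fy=3,interpolation=cv2.INTER_CUBIC))
```

```text
7.575 56.625177531228424 [457.28365225  32.3944272   45.50347049] [ 0.34807374 -0.189107   -0.56326513]
```

View pics/w6z.png

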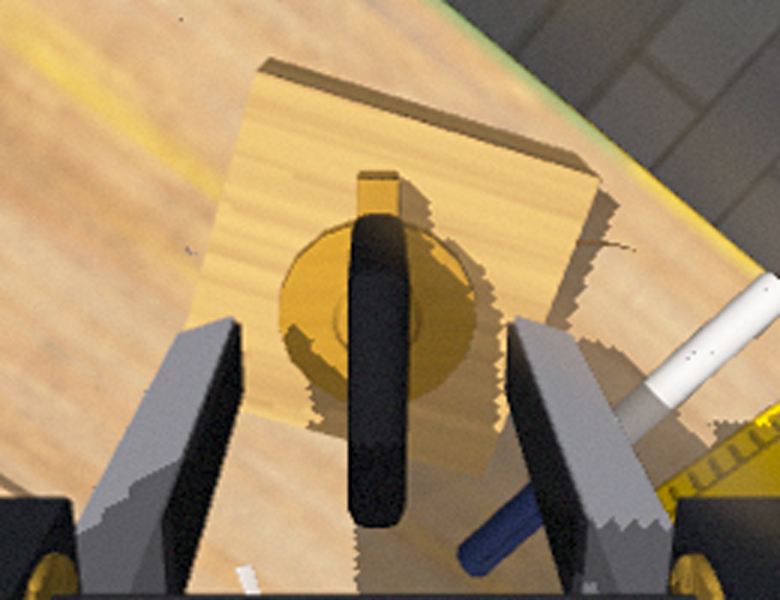

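{"api": "arm_command", "payload": {
  "deltas": [
    {"xyz": [0, 0, -0.004], "turn": [0, 0, 0]},
    {"xyz": [0, 0, -0.003], "turn": [0, 0, 0]},
    {"xyz": [0, 0, 0], "turn": [0, 0, 0]}
  ]
}}

```text
clock: 8.0
eef_pos: [457.0, 32.4, 38.1]
eef_rot: [3.141, -0.0, -2.465]
wrist_force: [-0.3, 0.6, 0.4]
finger_gap: 56.4
```

{"api": "arm_command", "payload": {
  "gripper": 1,
  "force": 25,
  "deltas": [
    {"xyz": [0, 0, 0], "turn": [0, 0, 0]},
    {"xyz": [0, 0, 0], "turn": [0, 0, 0]},
    {"xyz": [0, 0, 0], "turn": [0, 0, 0]},
    {"xyz": [0, 0, 0], "turn": [0, 0, 0]},
    {"xyz": [0, 0, 0], "turn": [0, 0, 0]},
    {"xyz": [0, 0, 0], "turn": [0, 0, 0]}
  ]
}}

```text
clock: 8.75
eef_pos: [457.1, 32.5, 38.3]
eef_rot: [3.141, -0.0, -2.465]
wrist_force: [0.4, 0.3, -0.8]
finger_gap: 11.9
```

Run:
```python
from h import *
s,c,K,M=wshot("w7");print(s["clock"],s["finger_gap"],s["eef_pos"],s["wrist_force"],s["moment"])
cv2.imwrite("pics/w7z.png",cv2.resize(c["color"][120:320,130:390,::-1],None,fx=3,fy=3,interpolation=cv2.INTER_CUBIC))
```

```text
8.75 11.9077935812034 [457.05989933  32.45117107  38.27601368] [ 0.39636744  0.29672324 -0.81068476] [ 0.08912226 -0.14148081  0.01138529]
```

View pics/w7z.png

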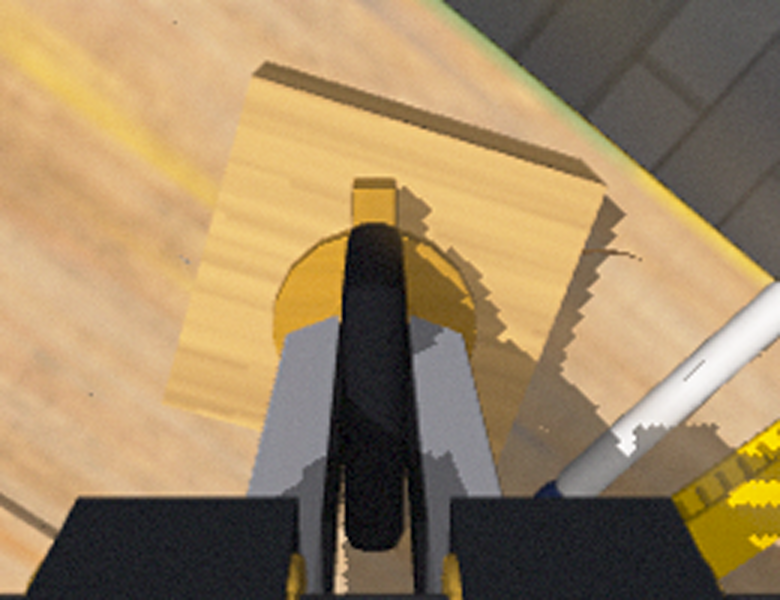

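It gripped at 11.9 mm, in line with the wing. I'll raise the grip force and lift.

{"api": "arm_command", "payload": {
  "force": 45,
  "deltas": [
    {"xyz": [0, 0, 0], "turn": [0, 0, 0]},
    {"xyz": [0, 0, 0.01], "turn": [0, 0, 0]},
    {"xyz": [0, 0, 0.02], "turn": [0, 0, 0]},
    {"xyz": [0, 0, 0.04], "turn": [0, 0, 0]},
    {"xyz": [0, 0, 0.05], "turn": [0, 0, 0]},
    {"xyz": [0, 0, 0], "turn": [0, 0, 0]},
    {"xyz": [0, 0, 0], "turn": [0, 0, 0]}
  ]
}}

```text
clock: 9.68
eef_pos: [456.7, 32.4, 157.8]
eef_rot: [3.141, -0.001, -2.465]
wrist_force: [0.4, 0.4, -1.7]
finger_gap: 11.6
```

Run:
```python
from h import *
s,c,K,M=wshot("w8");print(s["clock"],s["finger_gap"],s["eef_pos"],s["wrist_force"],s["moment"])
```

```text
9.675 11.63293372778813 [456.70308914  32.40572164 157.7920026 ] [ 0.35187429  0.38336533 -1.67315942] [ 0.10033421 -0.20332487  0.00175813]
```

View pics/w8.png

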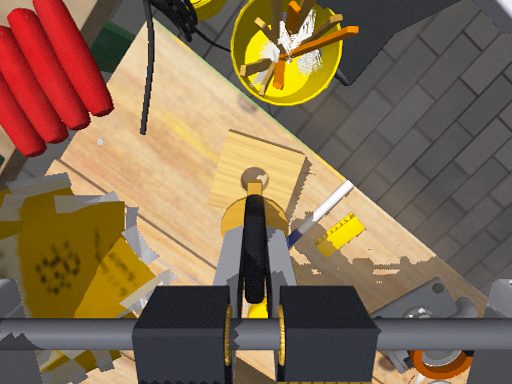

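The plug is in the hand and the empty hole shows at (255,180). Moving to look at the tap.

{"api": "arm_command", "payload": {
  "deltas": [
    {"xyz": [0.0126, 0.0409, 0.003], "turn": [0, 0, -0.13]},
    {"xyz": [0.0126, 0.0409, 0.003], "turn": [0, 0, -0.13]},
    {"xyz": [0.0126, 0.0409, 0.003], "turn": [0, 0, -0.13]},
    {"xyz": [0.0126, 0.0409, 0.003], "turn": [0, 0, -0.13]},
    {"xyz": [0.0126, 0.0409, 0.003], "turn": [0, 0, -0.13]},
    {"xyz": [0.0126, 0.0409, 0.003], "turn": [0, 0, -0.13]},
    {"xyz": [0.0126, 0.0409, 0.003], "turn": [0, 0, -0.13]},
    {"xyz": [0, 0, 0], "turn": [0, 0, 0]},
    {"xyz": [0, 0, 0], "turn": [0, 0, 0]},
    {"xyz": [0, 0, 0], "turn": [0, 0, 0]}
  ]
}}

```text
clock: 10.98
eef_pos: [545.2, 317.8, 179.0]
eef_rot: [-3.141, -0.001, 2.908]
wrist_force: [0.6, 0.4, -1.7]
finger_gap: 11.6
```

Run:
```python
from h import *
s,c,K,M=wshot("w9");print(s["clock"],s["joints"].round(3),s["finger_gap"],s["eef_pos"],s["eef_rot"],s["wrist_force"],s["moment"])
```

```text
10.975 [ 0.47   0.483  1.265 -0.     1.394 -0.867] 11.606154927763093 [545.24325308 317.75236793 178.97752861] [-3.14099842e+00 -5.34296477e-04  2.90762260e+00] [ 0.59454832  0.40624308 -1.74996547] [ 0.04563804 -0.14848648  0.0105897 ]
```

View pics/w9.png

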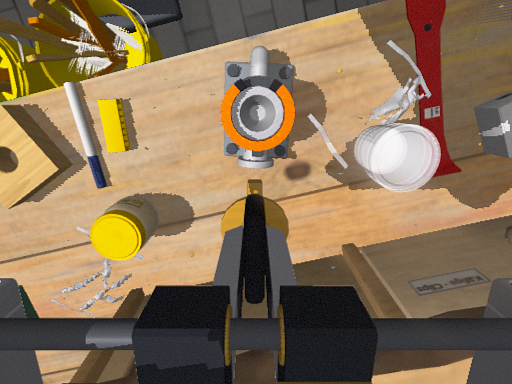

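A clear view: the ring is at (258,115) with its gap towards the top of the image. Now measuring.

Run:
```python
from h import *
d=np.load("pics/w9.npz");c=camera("wrist");s=dict(eef_pos=d["pos"],eef_rot=d["rot"]);K,M=cal(c,s);im=d["color"]
hsv=cv2.cvtColor(im,cv2.COLOR_RGB2HSV)
cv2.imwrite("pics/w9z.png",cv2.resize(im[40:180,200:320,::-1],None,fx=4,fy=4,interpolation=cv2.INTER_CUBIC))
o=((hsv[:,:,0]<19)&(hsv[:,:,1]>200)&(hsv[:,:,2]>150)).astype(np.uint8)
k=np.zeros_like(o);k[60:165,205:310]=1;o*=k
pts=np.argwhere(o)[:,::-1]
P=np.array([ray(K,M,p,73)[:2] for p in pts])
from scipy.optimize import least_squares
# outer boundary: max radius per angle; fit iteratively
c0=np.median(P,0)
for it in range(6):
    q=P-c0;r=np.hypot(*q.T);a=np.degrees(np.arctan2(q[:,1],q[:,0]))%360
    B=[];I=[]
    for b in range(0,360,6):
        mm=(a>=b)&(a<b+6)
        if mm.sum()>3:
            B.append(P[mm][r[mm].argmax()]); I.append(P[mm][r[mm].argmin()])
    f=lambda B:least_squares(lambda x:np.hypot(*(np.array(B)-x[:2]).T)-x[2],[*c0,35],loss="soft_l1").x
    fo=f(B);fi=f(I);c0=fo[:2]
print("outer",fo,"inner",fi)
as_=np.sort(a);dd=np.diff(as_);i=dd.argmax();print("orange gap",as_[i],as_[i+1],"mid",(as_[i]+as_[i+1])/2)
# black ends
bl=((im.max(2)<70)).astype(np.uint8)*k
n,l,st,ce=cv2.connectedComponentsWithStats(bl)
for j in range(1,n):
    if st[j,4]>6:
        W=ray(K,M,ce[j],73)[:2];q=W-c0;print(st[j],ce[j].round(1),W.round(1),np.hypot(*q).round(1),(np.degrees(np.arctan2(q[1],q[0]))%360).round(1))
```

```text
outer [474.93043296 336.7916882   36.60439731] inner [474.87769393 336.32144121  27.05511178]
orange gap 126.71062162811151 205.66954938843404 mid 166.19008550827277
[279  67   9  12  65] [282.4  73.2] [443.9 368.7] 44.5 134.2
[235  79  17  13 136] [242.9  84.1] [444.7 329.4] 31.1 193.8
[269  79  13  13  95] [275.   84.9] [452.6 359.5] 31.8 134.5
[274 145  12  12  98] [279.6 150.4] [516.  350.5] 43.3 18.5
```

View pics/w9z.png

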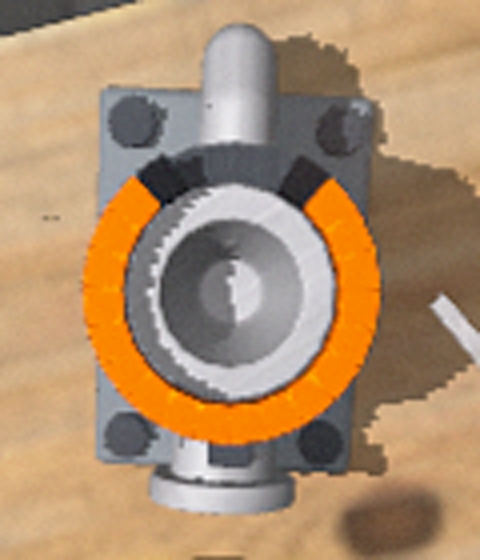

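Run:
```python
from h import *
for nm in("w7","w8","w9"):
    d=np.load(f"pics/{nm}.npz");im=d["color"]
    cv2.imwrite(f"pics/{nm}p.png",cv2.resize(im[165:285,195:315,::-1],None,fx=5,fy=5,interpolation=cv2.INTER_CUBIC))
```

```text
(no output)
```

View pics/w9p.png

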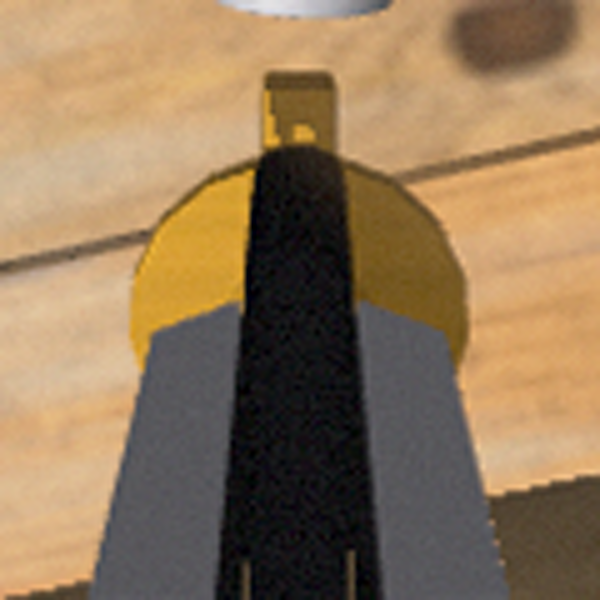

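Run:
```python
from h import *
d=np.load("pics/w9.npz");c=camera("wrist");s=dict(eef_pos=d["pos"],eef_rot=d["rot"]);K,M=cal(c,s)
a=d["rot"][2];X=np.array([np.cos(a),np.sin(a)]);Y=np.array([np.sin(a),-np.cos(a)]);T=d["pos"]
def g(n,u,v,zt):
    p=ray(K,M,(195+(u+.5)/5-.5,165+(v+.5)/5-.5),T[2]-zt)[:2]-T[:2]; print(n,(p@X).round(1),(p@Y).round(1))
g("tipbot",299,72,-.7);g("tipbotL",264,74,-.7);g("tipbotR",334,74,-.7)
g("colL bot",131,305,-5.7);g("colR bot",469,310,-5.7);g("colL top",131,300,-11.7);g("colR top",469,300,-11.7)
g("lugrootL",264,140,-5.7);g("col front bot?",240,160,-5.7);g("col front bot?",360,160,-5.7)
```

```text
tipbot 32.1 -0.8
tipbotL 31.8 -5.7
tipbotR 31.8 4.1
colL bot -0.9 -24.8
colR bot -1.7 23.5
colL top 2.4 -24.1
colR top 2.4 22.7
lugrootL 23.7 -5.6
col front bot? 20.8 -9.0
col front bot? 20.8 7.7
```

{"api": "arm_command", "payload": {
  "deltas": [
    {"xyz": [-0.0358, 0.01, 0], "turn": [0, 0, -0.007]},
    {"xyz": [-0.0358, 0.01, 0], "turn": [0, 0, 0]},
    {"xyz": [0, 0, -0.02], "turn": [0, 0, 0]},
    {"xyz": [0, 0, -0.04], "turn": [0, 0, 0]},
    {"xyz": [0, 0, -0.024], "turn": [0, 0, 0]},
    {"xyz": [0, 0, 0], "turn": [0, 0, 0]},
    {"xyz": [0, 0, 0], "turn": [0, 0, 0]},
    {"xyz": [0, 0, 0], "turn": [0, 0, 0]}
  ]
}}

```text
clock: 12.12
eef_pos: [474.3, 339.0, 96.7]
eef_rot: [3.14, 0.001, 2.901]
wrist_force: [0.4, -0.2, -1.1]
finger_gap: 11.6
```

Run:
```python
from h import *
s,c,K,M=wshot("w10");print(s["clock"],s["joints"].round(3),s["finger_gap"],s["eef_pos"],s["eef_rot"],s["wrist_force"],s["moment"])
cv2.imwrite("pics/w10z.png",cv2.resize(c["color"][100:300,130:390,::-1],None,fx=3,fy=3,interpolation=cv2.INTER_CUBIC))
c=camera("scene");cv2.imwrite("pics/s10z.png",cv2.resize(c["color"][150:280,190:310,::-1],None,fx=4.5,fy=4.5,interpolation=cv2.INTER_CUBIC))
```

```text
12.125 [ 0.558  0.446  1.516  0.     1.178 -0.772] 11.596683862257265 [474.28431772 338.99651551  96.69244649] [3.14010659e+00 1.43187176e-03 2.90074242e+00] [ 0.42648181 -0.16430717 -1.090572  ] [ 0.05033113 -0.15031369 -0.00282225]
```

View pics/w10z.png

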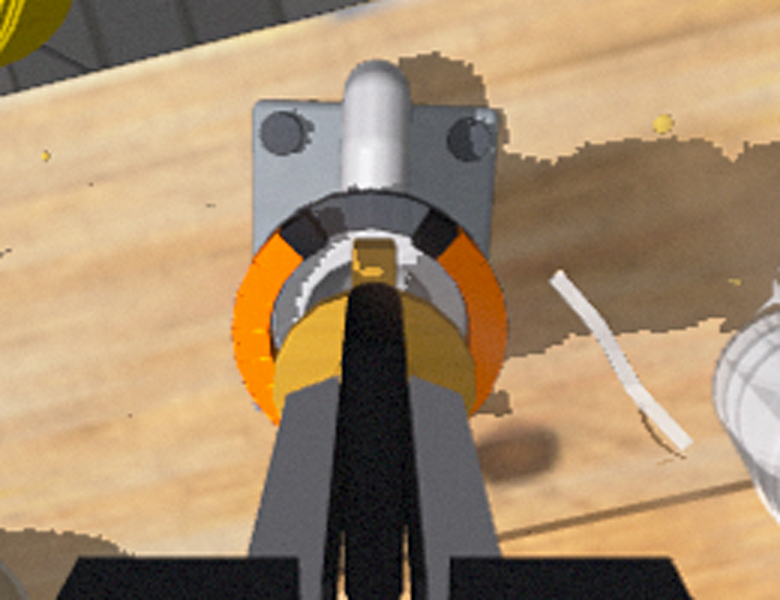

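View pics/s10z.png

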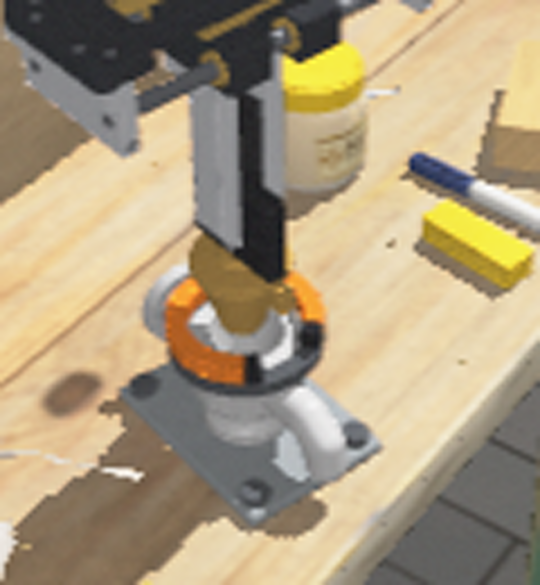

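Aligned: the lug is centred in the gap (375 against a ring centre of 371, in zoomed pixels). Descending with the force watched.

{"api": "arm_command", "payload": {
  "deltas": [
    {"xyz": [-0.0005, -0.001, -0.008], "turn": [0, 0, 0]},
    {"xyz": [0, 0, -0.008], "turn": [0, 0, 0]},
    {"xyz": [0, 0, -0.006], "turn": [0, 0, 0]},
    {"xyz": [0, 0, 0], "turn": [0, 0, 0]},
    {"xyz": [0, 0, 0], "turn": [0, 0, 0]}
  ]
}}

```text
clock: 12.85
eef_pos: [473.3, 337.8, 73.5]
eef_rot: [3.141, 0.0, 2.901]
wrist_force: [-0.5, 1.3, -1.8]
finger_gap: 11.9
```

{"api": "arm_command", "payload": {
  "deltas": [
    {"xyz": [0, 0, -0.002], "turn": [0, 0, 0]},
    {"xyz": [0, 0, -0.002], "turn": [0, 0, 0]},
    {"xyz": [0, 0, 0], "turn": [0, 0, 0]}
  ]
}}

```text
clock: 13.22
eef_pos: [473.2, 337.7, 69.2]
eef_rot: [-3.141, -0.0, 2.901]
wrist_force: [0.8, 0.2, -2.0]
finger_gap: 11.7
```

{"api": "arm_command", "payload": {
  "deltas": [
    {"xyz": [0, 0, -0.002], "turn": [0, 0, 0]},
    {"xyz": [0, 0, -0.001], "turn": [0, 0, 0]},
    {"xyz": [0, 0, 0], "turn": [0, 0, 0]}
  ]
}}

```text
clock: 13.6
eef_pos: [473.2, 337.7, 66.3]
eef_rot: [-3.142, -0.0, 2.901]
wrist_force: [0.0, -0.1, -1.6]
finger_gap: 11.9
```

{"api": "arm_command", "payload": {
  "deltas": [
    {"xyz": [0, 0, -0.001], "turn": [0, 0, 0]},
    {"xyz": [0, 0, 0], "turn": [0, 0, 0]}
  ]
}}

```text
clock: 13.85
eef_pos: [473.3, 337.7, 65.3]
eef_rot: [-3.142, 0.0, 2.901]
wrist_force: [0.1, 0.0, -0.9]
finger_gap: 11.7
```

{"api": "arm_command", "payload": {
  "deltas": [
    {"xyz": [0, 0, -0.0005], "turn": [0, 0, 0]},
    {"xyz": [0, 0, -0.0005], "turn": [0, 0, 0]},
    {"xyz": [0, 0, 0], "turn": [0, 0, 0]}
  ]
}}

```text
clock: 14.22
eef_pos: [473.4, 337.8, 64.5]
eef_rot: [3.141, 0.0, 2.901]
wrist_force: [0.6, 0.1, -0.6]
finger_gap: 11.8
```

Run:
```python
from h import *
s=read_state();print(s["clock"],s["eef_pos"],s["wrist_force"],s["moment"])
```

```text
14.225 [473.40526906 337.79679889  64.45681151] [ 0.6168995   0.06508138 -0.59610926] [ 0.11831326 -0.40846715  0.03100445]
```

{"api": "arm_command", "payload": {
  "deltas": [
    {"xyz": [0, 0, -0.0005], "turn": [0, 0, 0]},
    {"xyz": [0, 0, 0], "turn": [0, 0, 0]}
  ]
}}

```text
clock: 14.48
eef_pos: [473.5, 337.8, 64.1]
eef_rot: [3.141, 0.001, 2.901]
wrist_force: [1.3, 1.0, 0.9]
finger_gap: 11.5
```

Run:
```python
from h import *
s=read_state();print(s["clock"],s["eef_pos"],s["wrist_force"],s["moment"])
```

```text
14.475 [473.50054235 337.84121063  64.06969708] [1.30854857 0.95550749 0.88048123] [ 0.24880309 -0.54394018  0.02736659]
```

{"api": "arm_command", "payload": {
  "deltas": [
    {"xyz": [0, 0, -0.0005], "turn": [0, 0, 0]},
    {"xyz": [0, 0, 0], "turn": [0, 0, 0]}
  ]
}}

```text
clock: 14.72
eef_pos: [473.5, 337.9, 63.8]
eef_rot: [3.141, 0.001, 2.901]
wrist_force: [2.1, 0.8, 5.1]
finger_gap: 11.6
```

Run:
```python
from h import *
s=read_state();print(s["clock"],s["eef_pos"],s["wrist_force"],s["moment"])
```

```text
14.725 [473.53073931 337.91397136  63.81317392] [2.07715548 0.75525392 5.08235722] [ 0.17200548 -0.49776219 -0.00891916]
```

{"api": "arm_command", "payload": {
  "deltas": [
    {"xyz": [0.0005, 0.0003, -0.0003], "turn": [0, 0, 0]},
    {"xyz": [0, 0, 0], "turn": [0, 0, 0]}
  ]
}}

```text
clock: 14.98
eef_pos: [473.7, 338.0, 63.7]
eef_rot: [-3.141, -0.0, 2.901]
wrist_force: [-1.3, -1.9, 9.4]
finger_gap: 11.7
```

Run:
```python
from h import *
s=read_state();print(s["clock"],s["eef_pos"],s["wrist_force"],s["moment"])
```

```text
14.975 [473.69588943 337.96008017  63.67579723] [-1.2747622  -1.86619525  9.3924964 ] [-0.36163783  0.31223314 -0.05276049]
```

{"api": "arm_command", "payload": {
  "deltas": [
    {"xyz": [0.0002, 0, -0.0004], "turn": [0, 0, 0]},
    {"xyz": [0, 0, 0], "turn": [0, 0, 0]}
  ]
}}

```text
clock: 15.22
eef_pos: [473.8, 338.0, 63.6]
eef_rot: [-3.142, -0.0, 2.901]
wrist_force: [-4.3, -2.9, 12.8]
finger_gap: 11.6
```

Run:
```python
from h import *
s=read_state();print(s["clock"],s["eef_pos"],s["wrist_force"],s["moment"])
```

```text
15.225 [473.77598764 337.98610746  63.59702442] [-4.32198427 -2.91901551 12.75934671] [-0.56763658  0.78168727  0.00514749]
```

{"api": "arm_command", "payload": {
  "deltas": [
    {"xyz": [-0.0004, -0.0003, 0.0007], "turn": [0, 0, 0]},
    {"xyz": [0, 0, 0], "turn": [0, 0, 0]}
  ]
}}

```text
clock: 15.48
eef_pos: [473.6, 337.9, 63.7]
eef_rot: [3.141, 0.0, 2.901]
wrist_force: [1.1, 0.9, 5.3]
finger_gap: 11.6
```

Run:
```python
from h import *
s,c,K,M=wshot("w11");print(s["clock"],s["eef_pos"],s["eef_rot"],s["wrist_force"],s["moment"])
cv2.imwrite("pics/w11z.png",cv2.resize(c["color"][120:300,150:370,::-1],None,fx=3.5,fy=3.3,interpolation=cv2.INTER_CUBIC))
```

```text
15.475 [473.61980467 337.89184025  63.65154189] [3.14112381e+00 2.39827595e-04 2.90083312e+00] [1.07597495 0.88829259 5.31817926] [ 0.25347094 -0.17519524 -0.00401424]
```

View pics/w11z.png

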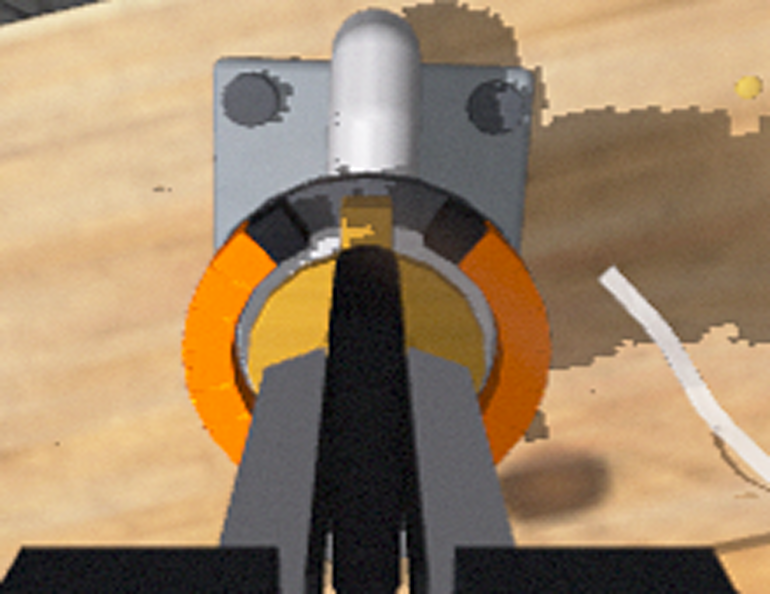

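Lug centred in the gap, plug home with about 7 N. Turning clockwise.

{"api": "arm_command", "payload": {
  "deltas": [
    {"xyz": [0.0001, 5e-05, 0], "turn": [0, 0, -0.05]},
    {"xyz": [0.0001, 5e-05, 0], "turn": [0, 0, -0.05]},
    {"xyz": [0.0001, 5e-05, 0], "turn": [0, 0, -0.05]},
    {"xyz": [0.0001, 5e-05, 0], "turn": [0, 0, -0.05]},
    {"xyz": [0, 0, 0], "turn": [0, 0, 0]},
    {"xyz": [0, 0, 0], "turn": [0, 0, 0]}
  ]
}}

```text
clock: 16.27
eef_pos: [473.7, 338.1, 63.5]
eef_rot: [-3.142, -0.0, 2.701]
wrist_force: [-2.4, 0.8, 5.9]
finger_gap: 11.8
```

```bash
cat >> h.py <<'E'
def rep():
    s=read_state();print(s["clock"],s["eef_pos"].round(2),"yaw",np.degrees(s["eef_rot"][2]).round(2),s["eef_rot"][:2].round(4),s["wrist_force"].round(1),s["moment"].round(3),s["finger_gap"].round(1))
E
python3 -c "from h import *;rep()"
```

```text
Traceback (most recent call last):
  File "h.py", line 21, in rep
    s=read_state();print(s["clock"],s["eef_pos"].round(2),"yaw",np.degrees(s["eef_rot"][2]).round(2),s["eef_rot"][:2].round(4),s["wrist_force"].round(1),s["moment"].round(3),s["finger_gap"].round(1))
                                                                                                                                                                              ^^^^^^^^^^^^^^^^^^^^^
AttributeError: 'float' object has no attribute 'round'
```

```bash
sed -i 's/s\["finger_gap"\].round(1)/round(s["finger_gap"],1)/' h.py
python3 -c "from h import *;rep()"
```

```text
16.275 [473.73 338.06  63.54] yaw 154.75 [-3.1415e+00 -4.0000e-04] [-2.4  0.8  5.9] [0.181 0.213 0.048] 11.8
```

{"api": "arm_command", "payload": {
  "deltas": [
    {"xyz": [5e-05, 5e-05, 0], "turn": [0, 0, -0.04]},
    {"xyz": [0, 0, 0], "turn": [0, 0, 0]}
  ]
}}

```text
clock: 16.52
eef_pos: [473.7, 338.1, 63.5]
eef_rot: [-3.141, -0.0, 2.66]
wrist_force: [-2.6, 0.9, 6.5]
finger_gap: 12.0
```

```bash
python3 -c "from h import *;rep()"
```

```text
16.525 [473.73 338.1   63.52] yaw 152.43 [-3.1414e+00 -5.0000e-04] [-2.6  0.9  6.5] [0.118 0.262 0.096] 12.0
```

{"api": "arm_command", "payload": {
  "deltas": [
    {"xyz": [0, 5e-05, 0], "turn": [0, 0, -0.03]},
    {"xyz": [0, 0, 0], "turn": [0, 0, 0]}
  ]
}}

```text
clock: 16.77
eef_pos: [473.7, 338.1, 63.5]
eef_rot: [-3.141, -0.0, 2.631]
wrist_force: [-1.9, 0.5, 6.7]
finger_gap: 11.2
```

```bash
python3 -c "from h import *;rep()"
```

```text
16.775 [473.72 338.11  63.55] yaw 150.73 [-3.1413e+00 -3.0000e-04] [-1.9  0.5  6.7] [0.056 0.213 0.141] 11.2
```

{"api": "arm_command", "payload": {
  "deltas": [
    {"xyz": [0, 5e-05, 0], "turn": [0, 0, -0.03]},
    {"xyz": [0, 0, 0], "turn": [0, 0, 0]}
  ]
}}

```text
clock: 17.02
eef_pos: [473.7, 338.1, 63.5]
eef_rot: [-3.141, -0.0, 2.601]
wrist_force: [-2.3, -0.0, 7.3]
finger_gap: 11.8
```

```bash
python3 -c "from h import *;rep()"
```

```text
17.025 [473.74 338.13  63.55] yaw 149.01 [-3.1412e+00 -3.0000e-04] [-2.3 -0.   7.3] [0.049 0.234 0.228] 11.8
```

{"api": "arm_command", "payload": {
  "deltas": [
    {"xyz": [0, 5e-05, 0], "turn": [0, 0, -0.03]},
    {"xyz": [0, 0, 0], "turn": [0, 0, 0]}
  ]
}}

```text
clock: 17.27
eef_pos: [473.7, 338.1, 63.5]
eef_rot: [-3.141, -0.0, 2.571]
wrist_force: [-2.1, 0.1, 6.5]
finger_gap: 11.5
```

```bash
cat >> h.py <<'E'
def ringshot(nm):
    s,c,K,M=wshot(nm);im=c["color"];C=np.array([474.9,336.6]);rep()
    cv2.imwrite(f"pics/{nm}z.png",cv2.resize(im[120:300,150:370,::-1],None,fx=3.5,fy=3.3,interpolation=cv2.INTER_CUBIC))
    hsv=cv2.cvtColor(im,cv2.COLOR_RGB2HSV)
    def arc(r,z,name,f):
        out=[]
        for a in np.arange(100,235,0.5):
            th=np.radians(a);p=proj(K,M,[C[0]+r*np.cos(th),C[1]+r*np.sin(th),z]);u,v=np.round(p).astype(int)
            out.append((a,f(im[v,u].astype(int),hsv[v,u].astype(int))))
        st=[x for x in out]; cur=None;res=[]
        for a,l in st:
            if l!=cur: res.append((a,l));cur=l
        print(name,res)
    cls=lambda p,h: "O" if (h[0]<=14 and h[1]>200 and p[0]>130) else ("b" if h[0]>=14 and h[0]<28 and h[1]>130 else ("K" if p.max()<62 else "."))
    for r in (30,32,34): arc(r,73,f"r{r}",cls)
E
python3 -c "from h import *;ringshot('w12')"
```

```text
17.325 [473.72 338.12  63.52] yaw 147.32 [-3.1411e+00 -3.0000e-04] [-2.2  1.   6.1] [-0.013  0.23   0.289] 11.6
r30 [(np.float64(100.0), 'O'), (np.float64(102.0), 'b'), (np.float64(104.0), 'O'), (np.float64(105.5), 'b'), (np.float64(107.5), 'O'), (np.float64(122.5), '.'), (np.float64(123.0), 'K'), (np.float64(138.0), 'b'), (np.float64(157.5), '.'), (np.float64(171.0), 'K'), (np.float64(172.5), '.'), (np.float64(174.0), 'K'), (np.float64(175.5), '.'), (np.float64(177.0), 'K'), (np.float64(178.5), '.'), (np.float64(181.5), 'K'), (np.float64(201.0), '.'), (np.float64(202.5), 'b')]
r32 [(np.float64(100.0), 'O'), (np.float64(103.0), 'b'), (np.float64(105.0), 'O'), (np.float64(105.5), 'b'), (np.float64(107.0), 'O'), (np.float64(107.5), 'b'), (np.float64(109.0), 'O'), (np.float64(122.0), '.'), (np.float64(123.5), 'K'), (np.float64(138.5), 'b'), (np.float64(157.0), '.'), (np.float64(172.0), 'K'), (np.float64(174.5), '.'), (np.float64(176.0), 'K'), (np.float64(180.5), '.'), (np.float64(182.0), 'K'), (np.float64(201.5), '.'), (np.float64(202.0), 'b')]
r34 [(np.float64(100.0), 'O'), (np.float64(108.5), 'b'), (np.float64(109.0), 'O'), (np.float64(114.5), 'b'), (np.float64(116.0), 'O'), (np.float64(118.5), 'b'), (np.float64(119.5), 'O'), (np.float64(121.0), 'b'), (np.float64(122.0), 'O'), (np.float64(122.5), '.'), (np.float64(124.0), 'K'), (np.float64(139.0), '.'), (np.float64(140.5), 'b'), (np.float64(155.0), '.'), (np.float64(173.0), 'K'), (np.float64(175.5), '.'), (np.float64(177.0), 'K'), (np.float64(201.5), 'O'), (np.float64(202.5), 'b')]
```

View pics/w12z.png

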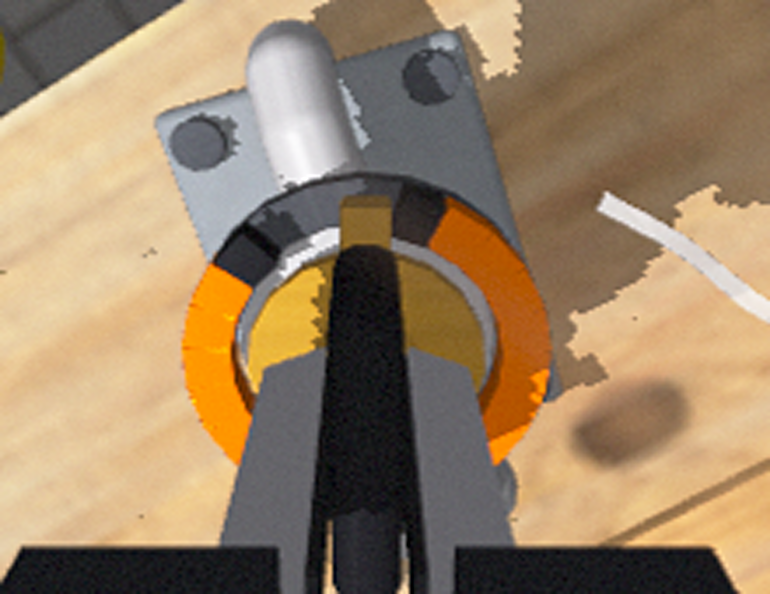

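The right end is pushed by the lug. The orange edges moved from 126.7/205.7° to about 122.5/201.8°, so the ring is turned by about 4.1°. I'll add a little to reach 5°.

{"api": "arm_command", "payload": {
  "deltas": [
    {"xyz": [0, 0, 0], "turn": [0, 0, -0.016]},
    {"xyz": [0, 0, 0], "turn": [0, 0, 0]},
    {"xyz": [0, 0, 0], "turn": [0, 0, 0]}
  ]
}}

```text
clock: 17.7
eef_pos: [473.7, 338.1, 63.5]
eef_rot: [-3.141, -0.0, 2.555]
wrist_force: [-2.7, 0.1, 7.8]
finger_gap: 11.4
```

```bash
python3 -c "from h import *;ringshot('w13')" | grep -v r34
```

```text
17.75 [473.72 338.14  63.55] yaw 146.41 [-3.1412e+00 -3.0000e-04] [-2.4 -0.6  6.8] [-0.027  0.282  0.331] 11.7
r30 [(np.float64(100.0), 'O'), (np.float64(100.5), 'b'), (np.float64(101.0), 'O'), (np.float64(110.0), 'b'), (np.float64(113.0), 'O'), (np.float64(116.0), 'b'), (np.float64(116.5), 'O'), (np.float64(121.5), '.'), (np.float64(122.0), 'K'), (np.float64(137.0), 'b'), (np.float64(156.5), '.'), (np.float64(167.5), 'K'), (np.float64(168.5), '.'), (np.float64(173.0), 'K'), (np.float64(174.5), '.'), (np.float64(180.5), 'K'), (np.float64(200.0), '.'), (np.float64(201.5), 'b')]
r32 [(np.float64(100.0), 'b'), (np.float64(100.5), 'O'), (np.float64(101.5), 'b'), (np.float64(102.5), 'O'), (np.float64(105.0), 'b'), (np.float64(106.5), 'O'), (np.float64(110.0), 'b'), (np.float64(111.5), 'O'), (np.float64(121.0), '.'), (np.float64(122.5), 'K'), (np.float64(138.0), 'b'), (np.float64(156.0), '.'), (np.float64(171.0), 'K'), (np.float64(175.5), '.'), (np.float64(176.5), 'K'), (np.float64(178.0), '.'), (np.float64(178.5), 'K'), (np.float64(179.5), '.'), (np.float64(181.0), 'K'), (np.float64(199.5), '.'), (np.float64(201.0), 'b')]
```

The ring is now pushed about 5.1° (edges at 121.5/200.8°). Now anticlockwise.

{"api": "arm_command", "payload": {
  "deltas": [
    {"xyz": [-7e-05, -7e-05, 0], "turn": [0, 0, 0.05]},
    {"xyz": [-7e-05, -7e-05, 0], "turn": [0, 0, 0.05]},
    {"xyz": [-7e-05, -7e-05, 0], "turn": [0, 0, 0.05]},
    {"xyz": [-7e-05, -7e-05, 0], "turn": [0, 0, 0.05]},
    {"xyz": [-7e-05, -7e-05, 0], "turn": [0, 0, 0.05]},
    {"xyz": [-7e-05, -7e-05, 0], "turn": [0, 0, 0.05]},
    {"xyz": [-7e-05, -7e-05, 0], "turn": [0, 0, 0.05]},
    {"xyz": [-7e-05, -7e-05, 0], "turn": [0, 0, 0.05]},
    {"xyz": [-7e-05, -7e-05, 0], "turn": [0, 0, 0.05]},
    {"xyz": [-7e-05, -7e-05, 0], "turn": [0, 0, 0.05]},
    {"xyz": [-7e-05, -7e-05, 0], "turn": [0, 0, 0.05]},
    {"xyz": [0, 0, 0], "turn": [0, 0, 0]}
  ]
}}

```text
clock: 19.25
eef_pos: [473.5, 337.7, 63.6]
eef_rot: [3.141, 0.001, 3.104]
wrist_force: [2.4, 3.1, 6.3]
finger_gap: 11.7
```

```bash
python3 -c "from h import *;rep()"
```

```text
19.25 [473.49 337.7   63.65] yaw 177.87 [3.1408e+00 8.0000e-04] [2.4 3.1 6.3] [ 0.677 -0.541 -0.058] 11.7
```

{"api": "arm_command", "payload": {
  "deltas": [
    {"xyz": [-7e-05, -7e-05, 0], "turn": [0, 0, 0.03]},
    {"xyz": [-7e-05, -7e-05, 0], "turn": [0, 0, 0.03]},
    {"xyz": [0, 0, 0], "turn": [0, 0, 0.02]},
    {"xyz": [0, 0, 0], "turn": [0, 0, 0]},
    {"xyz": [0, 0, 0], "turn": [0, 0, 0]}
  ]
}}

```text
clock: 19.88
eef_pos: [473.4, 337.6, 63.6]
eef_rot: [3.141, 0.001, -3.098]
wrist_force: [4.5, 4.4, 4.4]
finger_gap: 11.3
```

```bash
python3 -c "from h import *;ringshot('w14')" | grep -v r34
```

```text
19.925 [473.44 337.59  63.63] yaw -177.51 [3.1407e+00 1.0000e-03] [2.9 4.2 5.6] [ 1.127 -0.874 -0.163] 11.8
r30 [(np.float64(100.0), 'O'), (np.float64(128.0), '.'), (np.float64(129.5), 'K'), (np.float64(141.0), '.'), (np.float64(143.0), 'K'), (np.float64(149.5), '.'), (np.float64(173.5), 'b'), (np.float64(193.0), 'K'), (np.float64(208.0), 'b')]
r32 [(np.float64(100.0), 'O'), (np.float64(128.5), 'K'), (np.float64(149.0), '.'), (np.float64(150.5), 'K'), (np.float64(151.5), '.'), (np.float64(174.0), 'b'), (np.float64(192.0), 'K'), (np.float64(207.5), '.'), (np.float64(209.0), 'b')]
```

View pics/w14z.png

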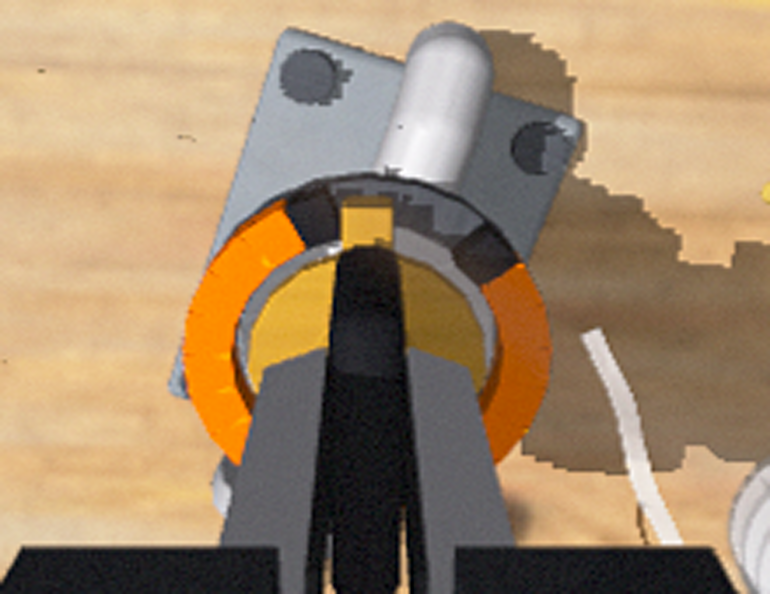

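The ring is pushed about +2.2° (edges at 128.3/208.2°). I'll add 0.05 rad and take out a little of the side load.

{"api": "arm_command", "payload": {
  "deltas": [
    {"xyz": [0.0003, 0.0003, 0], "turn": [0, 0, 0.025]},
    {"xyz": [0, 0.0001, 0], "turn": [0, 0, 0.025]},
    {"xyz": [0, 0, 0], "turn": [0, 0, 0]},
    {"xyz": [0, 0, 0], "turn": [0, 0, 0]}
  ]
}}

```text
clock: 20.42
eef_pos: [473.5, 337.7, 63.6]
eef_rot: [3.141, 0.0, -3.048]
wrist_force: [1.4, 2.7, 6.3]
finger_gap: 11.4
```

```bash
python3 -c "from h import *;ringshot('w15')" | grep -v r34
```

```text
20.475 [473.49 337.68  63.57] yaw -174.65 [3.1414e+00 3.0000e-04] [1.  2.1 6.3] [ 0.469 -0.55  -0.21 ] 12.0
r30 [(np.float64(100.0), 'O'), (np.float64(130.5), '.'), (np.float64(132.5), 'K'), (np.float64(147.0), '.'), (np.float64(147.5), 'K'), (np.float64(152.0), '.'), (np.float64(176.0), 'b'), (np.float64(195.5), 'K'), (np.float64(210.5), 'b')]
r32 [(np.float64(100.0), 'O'), (np.float64(102.5), '.'), (np.float64(103.0), 'O'), (np.float64(109.5), '.'), (np.float64(111.0), 'O'), (np.float64(130.0), '.'), (np.float64(132.5), 'K'), (np.float64(140.0), '.'), (np.float64(141.5), 'K'), (np.float64(151.5), '.'), (np.float64(176.5), 'b'), (np.float64(195.0), 'K'), (np.float64(210.0), 'O'), (np.float64(211.5), 'b')]
```

{"api": "arm_command", "payload": {
  "deltas": [
    {"xyz": [0, 0, 0], "turn": [0, 0, 0.008]},
    {"xyz": [0, 0, 0], "turn": [0, 0, 0]},
    {"xyz": [0, 0, 0], "turn": [0, 0, 0]}
  ]
}}

```text
clock: 20.85
eef_pos: [473.5, 337.7, 63.6]
eef_rot: [3.141, 0.0, -3.04]
wrist_force: [1.4, 1.8, 5.3]
finger_gap: 11.8
```

```bash
python3 -c "from h import *;ringshot('w16')" | grep -v r34
```

```text
20.9 [473.49 337.66  63.59] yaw -174.2 [3.1414e+00 3.0000e-04] [1.3 2.3 5.3] [ 0.54  -0.543 -0.346] 11.7
r30 [(np.float64(100.0), 'O'), (np.float64(120.0), '.'), (np.float64(121.0), 'O'), (np.float64(131.0), '.'), (np.float64(132.5), 'K'), (np.float64(134.5), '.'), (np.float64(136.0), 'K'), (np.float64(146.0), '.'), (np.float64(148.0), 'K'), (np.float64(152.5), '.'), (np.float64(176.5), 'b'), (np.float64(196.0), 'K'), (np.float64(209.5), '.'), (np.float64(211.0), 'b')]
r32 [(np.float64(100.0), 'O'), (np.float64(114.0), '.'), (np.float64(115.5), 'O'), (np.float64(130.5), '.'), (np.float64(131.5), 'K'), (np.float64(152.0), '.'), (np.float64(176.0), 'b'), (np.float64(195.0), 'K'), (np.float64(210.5), 'b')]
```

About 5.1–5.4° this way (edges at 131/210.7°). Turning back to the middle of the gap.

{"api": "arm_command", "payload": {
  "deltas": [
    {"xyz": [2e-05, 3e-05, 0], "turn": [0, 0, -0.05]},
    {"xyz": [2e-05, 3e-05, 0], "turn": [0, 0, -0.05]},
    {"xyz": [2e-05, 3e-05, 0], "turn": [0, 0, -0.05]},
    {"xyz": [2e-05, 3e-05, 0], "turn": [0, 0, -0.05]},
    {"xyz": [2e-05, 3e-05, 0], "turn": [0, 0, -0.05]},
    {"xyz": [2e-05, 3e-05, 0], "turn": [0, 0, -0.05]},
    {"xyz": [2e-05, 3e-05, 0], "turn": [0, 0, -0.045]},
    {"xyz": [0, 0, 0], "turn": [0, 0, 0]},
    {"xyz": [0, 0, 0], "turn": [0, 0, 0]}
  ]
}}

```text
clock: 22.02
eef_pos: [473.6, 337.9, 63.5]
eef_rot: [3.142, 0.0, 2.898]
wrist_force: [1.7, 2.1, 6.5]
finger_gap: 11.9
```

```bash
python3 -c "from h import *;ringshot('w17')" | grep -v r34
```

```text
22.075 [473.56 337.87  63.55] yaw 166.07 [3.1415e+00 2.0000e-04] [1.1 2.3 6.2] [ 0.553 -0.465  0.082] 11.7
r30 [(np.float64(100.0), 'O'), (np.float64(126.0), '.'), (np.float64(128.0), 'K'), (np.float64(146.0), '.'), (np.float64(157.0), 'b'), (np.float64(176.5), '.'), (np.float64(187.0), 'K'), (np.float64(205.5), '.'), (np.float64(206.5), 'b')]
r32 [(np.float64(100.0), 'O'), (np.float64(105.5), 'b'), (np.float64(106.5), 'O'), (np.float64(111.0), 'b'), (np.float64(113.5), 'O'), (np.float64(115.0), 'b'), (np.float64(115.5), 'O'), (np.float64(117.5), 'b'), (np.float64(118.5), 'O'), (np.float64(119.5), 'b'), (np.float64(120.0), 'O'), (np.float64(124.5), 'b'), (np.float64(126.0), 'O'), (np.float64(126.5), '.'), (np.float64(128.0), 'K'), (np.float64(146.0), '.'), (np.float64(157.5), 'b'), (np.float64(174.5), '.'), (np.float64(178.0), 'K'), (np.float64(183.0), '.'), (np.float64(184.5), 'K'), (np.float64(205.5), 'O'), (np.float64(206.5), 'b')]
```

The ring is relaxed (126.5/205.7°) and the lug is mid-gap. I'll unload and release.

{"api": "arm_command", "payload": {
  "deltas": [
    {"xyz": [0.0002, 0.0002, 0.0003], "turn": [0, 0, 0]},
    {"xyz": [0, 0, 0], "turn": [0, 0, 0]}
  ]
}}

```text
clock: 22.32
eef_pos: [473.6, 337.9, 63.5]
eef_rot: [-3.141, -0.0, 2.898]
wrist_force: [0.9, 2.0, 4.1]
finger_gap: 11.6
```

{"api": "arm_command", "payload": {
  "gripper": 0.5,
  "deltas": [
    {"xyz": [0, 0, 0], "turn": [0, 0, 0]},
    {"xyz": [0, 0, 0], "turn": [0, 0, 0]},
    {"xyz": [0, 0, 0], "turn": [0, 0, 0]},
    {"xyz": [0, 0, 0], "turn": [0, 0, 0]},
    {"xyz": [0, 0, 0], "turn": [0, 0, 0]},
    {"xyz": [0, 0, 0], "turn": [0, 0, 0]}
  ]
}}

```text
clock: 23.08
eef_pos: [473.7, 338.0, 63.6]
eef_rot: [-3.142, -0.0, 2.898]
wrist_force: [-0.4, -0.3, 0.4]
finger_gap: 46.7
```

```bash
python3 -c "from h import *;ringshot('w18')" | grep -v r34
```

```text
23.125 [473.7  338.02  63.63] yaw 166.03 [-3.1415 -0.    ] [-0.3  0.5  0.3] [ 0.092 -0.114  0.023] 47.1
r30 [(np.float64(100.0), 'O'), (np.float64(100.5), 'b'), (np.float64(101.0), 'O'), (np.float64(116.5), 'b'), (np.float64(118.5), 'O'), (np.float64(126.0), '.'), (np.float64(128.0), 'K'), (np.float64(144.5), '.'), (np.float64(158.0), 'b'), (np.float64(176.0), '.'), (np.float64(184.0), 'K'), (np.float64(184.5), '.'), (np.float64(186.5), 'K'), (np.float64(205.0), '.'), (np.float64(206.5), 'b')]
r32 [(np.float64(100.0), 'O'), (np.float64(115.0), 'b'), (np.float64(116.5), 'O'), (np.float64(124.0), 'b'), (np.float64(125.5), 'O'), (np.float64(126.0), 'b'), (np.float64(127.5), 'K'), (np.float64(145.5), '.'), (np.float64(157.0), 'b'), (np.float64(175.5), '.'), (np.float64(180.0), 'K'), (np.float64(184.0), '.'), (np.float64(185.5), 'K'), (np.float64(186.5), '.'), (np.float64(187.0), 'K'), (np.float64(205.0), '.'), (np.float64(206.5), 'b')]
```

View pics/w18z.png

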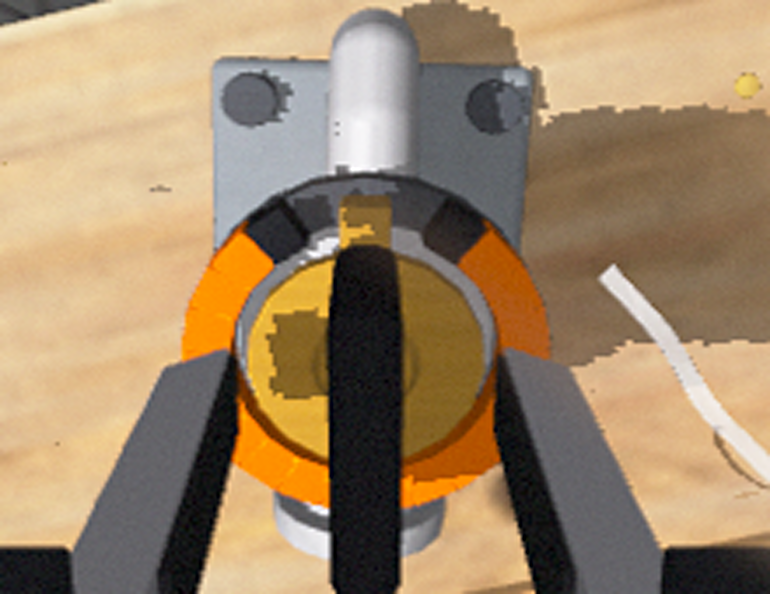

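Released cleanly: the plug stayed put in the seat with its lug in the gap. I'll retreat straight up and check.

{"api": "arm_command", "payload": {
  "deltas": [
    {"xyz": [0, 0, 0.01], "turn": [0, 0, 0]},
    {"xyz": [0, 0, 0.03], "turn": [0, 0, 0]},
    {"xyz": [0, 0, 0.04], "turn": [0, 0, 0]},
    {"xyz": [0, 0, 0.04], "turn": [0, 0, 0]},
    {"xyz": [0.02, -0.005, 0.02], "turn": [0, 0, 0]},
    {"xyz": [0.03, -0.007, 0], "turn": [0, 0, 0]},
    {"xyz": [0.03, -0.007, 0], "turn": [0, 0, 0]},
    {"xyz": [0, 0, 0], "turn": [0, 0, 0]},
    {"xyz": [0, 0, 0], "turn": [0, 0, 0]}
  ]
}}

```text
clock: 24.25
eef_pos: [553.2, 319.2, 204.0]
eef_rot: [3.141, -0.0, 2.898]
wrist_force: [0.5, 0.1, 0.5]
finger_gap: 47.0
```

Run:
```python
from h import *
ringshot("w19")
c=camera("scene");K,M=cal(c);cv2.imwrite("pics/s19z.png",cv2.resize(c["color"][130:270,190:350,::-1],None,fx=4.5,fy=4.2,interpolation=cv2.INTER_CUBIC))
a=np.radians(166);
for n,r,z in(("top+",28,122),("top-",-28,122),("lug tip",34,65),("axis top",0,122)):
    p=proj(K,M,[474.9+r*np.cos(a),336.6+r*np.sin(a),z]);print(n,((p-[190,130])*[4.5,4.2]).round(0))
```

```text
24.3 [553.04 319.37 204.1 ] yaw 166.06 [3.1414e+00 1.0000e-04] [-0.8 -0.2  0.2] [ 0.077 -0.183 -0.029] 46.8
r30 [(np.float64(100.0), 'O'), (np.float64(107.0), 'b'), (np.float64(107.5), 'O'), (np.float64(116.0), 'b'), (np.float64(118.0), 'O'), (np.float64(121.0), 'b'), (np.float64(121.5), 'O'), (np.float64(126.5), '.'), (np.float64(127.0), 'K'), (np.float64(141.0), '.'), (np.float64(143.0), 'K'), (np.float64(152.0), '.'), (np.float64(153.5), 'K'), (np.float64(177.5), '.'), (np.float64(180.5), 'K'), (np.float64(204.5), '.'), (np.float64(205.5), 'O'), (np.float64(207.0), 'b')]
r32 [(np.float64(100.0), 'O'), (np.float64(102.5), 'b'), (np.float64(107.0), 'O'), (np.float64(109.0), 'b'), (np.float64(110.0), 'O'), (np.float64(111.0), 'b'), (np.float64(113.0), 'O'), (np.float64(115.5), 'b'), (np.float64(116.5), 'O'), (np.float64(122.5), 'b'), (np.float64(127.0), 'K'), (np.float64(141.5), '.'), (np.float64(146.0), 'K'), (np.float64(156.5), '.'), (np.float64(158.0), 'b'), (np.float64(175.0), '.'), (np.float64(180.5), 'K'), (np.float64(204.5), '.'), (np.float64(206.5), 'b')]
r34 [(np.float64(100.0), 'O'), (np.float64(106.5), 'b'), (np.float64(112.0), 'O'), (np.float64(115.0), 'b'), (np.float64(118.0), 'O'), (np.float64(120.5), 'b'), (np.float64(121.5), 'O'), (np.float64(125.5), '.'), (np.float64(127.5), 'K'), (np.float64(140.5), '.'), (np.float64(146.0), 'K'), (np.float64(146.5), '.'), (np.float64(148.0), 'K'), (np.float64(152.0), '.'), (np.float64(158.5), 'b'), (np.float64(162.0), '.'), (np.float64(170.5), 'b'), (np.float64(174.5), '.'), (np.float64(186.0), 'K'), (np.float64(189.0), '.'), (np.float64(190.5), 'K'), (np.float64(205.5), '.'), (np.float64(206.0), 'b')]
top+ [283. 327.]
top- [204. 270.]
lug tip [293. 422.]
axis top [243. 297.]
```

View pics/s19z.png

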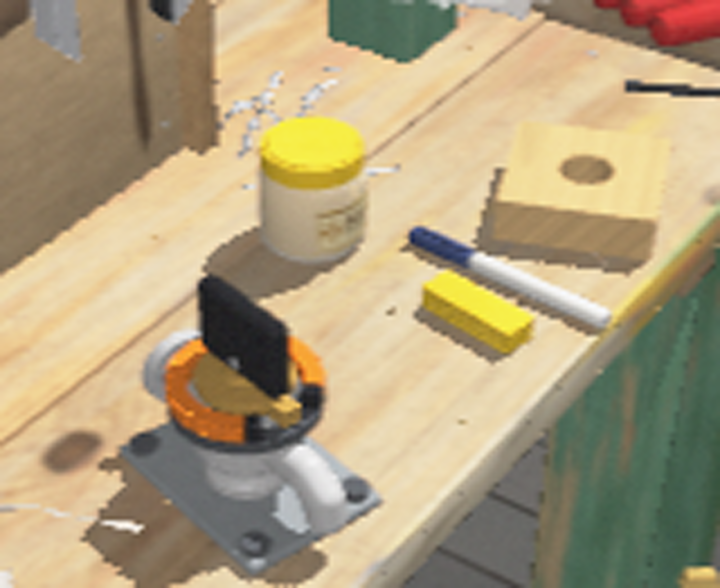

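View pics/w19.png

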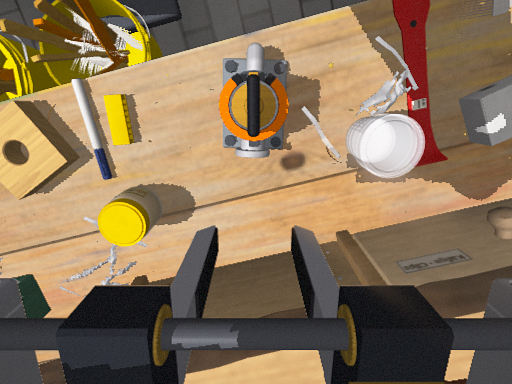

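The final views agree with the home position. The wing's top corners in the scene view are at about (287,325)/(205,280), against predictions of (283,327)/(204,270) for home; 8 mm too high would show them about 15 px higher. The lug is in the gap, the ring is at rest, and the bystanders stand where they were. Handing in.

```bash
python3 -c "from cell import *;print(sign_off())"
```

```text
the job is handed in; nothing more can be done
None
```

The plug is seated fully home in the tap, rocked both ways and released. I handed the job in at about 24 s; `sign_off()` gives no verdict.

- **Grasp:** My first try closed empty just above the wing. The fingertips in the wrist picture sat about 40 mm higher than the stated tool geometry. I reopened, went 32 mm lower and gripped the wing (11.9 mm opening).
- **Fit:** The gap's middle was at 166° in the world frame. The lug dropped into the gap and the plug seated with a peak push of about 15 N. The height stopped changing at about the expected home height (63.6 mm for the TCP, 64.3 mm predicted).
- **Rock check:** Clockwise, the ring edges in the wrist picture moved about 5.1°. Anticlockwise, they moved about 5.0–5.4°, though the turn angles suggested up to about 6°, so the two measures disagree by roughly 1°. I saw no sign of the ring coming near 10°.
- **Final state:**
  - The ring's edges are back within about 0.5° of rest, and the lug is mid-gap.
  - In the scene view the wing's top corners match the home position: one within about 4 px, the other 10 px lower than predicted. 8 mm too high would have shown them about 15 px higher.
  - The jar, tub, cage, marker and hive tool look undisturbed by eye, and the gripper is clear of everything.

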